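Prop the tester's hood and clear the spent brass slugs

TASK

Clear the specimen tester after a run: raise its hood all the way back, swing the prop rod up to its stop, then lower the hood so that its red socket rests on the rod's tip and holds the hood open. Only then take the pusher from its blue mat and, touching the slugs with nothing but the pusher, sweep every brass slug off the deck's open ledge into the blue catch bin. Finally stand the pusher upright back on its mat, leave the hood propped, and do not press the emergency stop or shift the other things on the bench.

Things in the scene. Friction and masses are not known exactly. Their poses are not given: they have to be found in the camera images.
- tester: Grey bench-top tester, fixed, yaw varies. Origin on the table; x to its back, y to its left (bin side), z up. In its frame (mm): housing x -115..140, y -210..150. Deck 55 high; sweeping floor from front wall (x -107, top 75) to black bulkhead (x 15, top 107), y -85..150; at y 150 it ends in an open ledge over the bin. y -85..-202 is the rod's bay (right and back walls 115 high).
- bin_in (a point): Centre of the inner floor of the blue catch bin fixed to the tester, 6 mm above the table; same axes as the tester. Inside 137 mm along x, 119 mm along y; walls 80 mm high; the side towards the deck is the housing with the ledge, 49 mm above this floor.
- hood (a joint): White hood's angle, rad: 0 closed, 1.68 leaning back on its stop. Easy hinge along tester y, at tester x 110, z 118 mm, in the plane of the hood's underside. Let go above 1.6 it leans back and stays; lower, without the rod, it falls shut. Plate 6 mm thick, 225 from hinge to front edge, 360 wide, 0.6 kg. On the seated rod it rests at about 1.30.
- hood_bar (a point): Middle of the hood's black handle bar, 12 mm thick, along tester y, 90 mm free between its posts. With the hood closed it lies 190 mm in front of the hinge axis and 51 mm above it, at tester y -30, and goes round the hinge with the hood. 39 mm free between bar and hood; the hood's front edge lies 35 mm beyond it. With the hood up the bar is behind it.
- socket (a point): Centre of the red square cup under the hood, which takes the rod's tip; the point is where the centre of the tip's ball lies when seated (70 mm from the hinge axis, 6 mm off the underside). Cup 30 by 26 mm inside, 9 mm deep, open away from the hood's underside.
- rod (a joint): Prop rod's angle, rad: 0 lying level in its bay, pointing to the tester's back; grows as the free end swings up, to its stop at 0.597. Pivot along tester y at tester x -60, y -155, z 85 mm. Stiff pivot: the rod stays where it is left. Only with the rod within 0.04 of its stop does the lowered hood's cup come down over its tip.
- rod_grip (a point): Middle of the red sleeve on the rod, 100 mm from the pivot; the rod is a steel bar 10 mm thick (12 at the sleeve). 40 mm free on either side in the bay. A loose pinch lets it turn between the fingers.
- rod_tip (a point): Centre of the red ball (12 mm) on the free end of the rod, 176 mm from the pivot.
- mat_top (a point): Centre of the top of the pusher's blue mat, 130 by 110 mm, 3 mm thick, fixed on the table.
- pusher_mid (a point): The pusher, standing upright: a white block 46 (x) by 30 (y) by 30 mm high, on it an upright square orange handle 22 by 22 mm (from 30 to 100 mm above its foot), on top a cap 34 by 34 by 10 mm; 160 g. This point is on the handle 65 mm above the foot; z up, x along the 46 mm of the block. The long faces push.
- estop (a joint): Travel of the emergency stop's red button on its yellow box, m: 0 free, 0.006 pressed. Leave it alone.
- estop_box: Yellow and grey emergency stop box 70 by 70 by 65 mm plus the red button, fixed; origin at its underside. Leave alone.
- parts_tray: Clear tray of small brass parts, 130 by 90 by 28 mm, loose; origin at its underside. Bystander.
- beaker: Glass beaker, 70 mm wide, 85 mm high, loose; origin at its underside. Bystander.
- jar: White jar with blue cap, 56 mm wide, 60 mm high, loose; origin at its underside. Bystander.
- driver: Screwdriver lying on the table; bystander.
- brush: Small brush lying on the table; bystander.
- rinse_bottle: White bottle with red cap, 64 mm wide, 170 mm high, loose; origin at its underside. Bystander.
- slug0_mid (a point): A spent brass slug, a disc 26 mm across and 14 mm high, 60 g, flat on the deck under the hood at the start; this point is its centre. May be absent (4 to 6 of the six are there).
- slug1_mid (a point): A spent brass slug, a disc 26 mm across and 14 mm high, 60 g, flat on the deck under the hood at the start; this point is its centre. May be absent (4 to 6 of the six are there).
- slug2_mid (a point): A spent brass slug, a disc 26 mm across and 14 mm high, 60 g, flat on the deck under the hood at the start; this point is its centre. May be absent (4 to 6 of the six are there).
- slug3_mid (a point): A spent brass slug, a disc 26 mm across and 14 mm high, 60 g, flat on the deck under the hood at the start; this point is its centre. May be absent (4 to 6 of the six are there).
- slug4_mid (a point): A spent brass slug, a disc 26 mm across and 14 mm high, 60 g, flat on the deck under the hood at the start; this point is its centre. May be absent (4 to 6 of the six are there).
- slug5_mid (a point): A spent brass slug, a disc 26 mm across and 14 mm high, 60 g, flat on the deck under the hood at the start; this point is its centre. May be absent (4 to 6 of the six are there).

How it is judged (in metres and radians):
On the way, in this order (a step that is already met when the one before it is completed fails the run):
1. the hood is raised back (beyond 1.5 rad) with the rod not yet up (value of joint hood above 1.5 rad and value of joint rod below 0.4 rad), for 0.2 s.
2. the rod is swung up to its stop (within 0.06 rad) under the raised hood (value of joint rod above 0.54 rad and value of joint hood above 1.4 rad), for 0.2 s.
3. the hood rests on the rod, its tip in the socket, the hood let go (value of joint hood between 1.2 and 1.37 rad and value of joint rod above 0.54 rad and distance between rod_tip and socket below 0.016 m and contact force between each of the arm, the fingers and hood below 0.2 N), for 0.5 s.
4. all slugs present lie in the catch bin, the hood still propped (x of slug0_mid in the frame of bin_in between -0.069 and 0.069 m and y of slug0_mid in the frame of bin_in between -0.06 and 0.061 m and z of each of slug0_mid, slug1_mid, slug2_mid, slug3_mid, slug4_mid, slug5_mid in the frame of bin_in below 0.045 m and x of slug1_mid in the frame of bin_in between -0.069 and 0.069 m and y of slug1_mid in the frame of bin_in between -0.06 and 0.061 m and x of slug2_mid in the frame of bin_in between -0.069 and 0.069 m and y of slug2_mid in the frame of bin_in between -0.06 and 0.061 m and x of slug3_mid in the frame of bin_in between -0.069 and 0.069 m and y of slug3_mid in the frame of bin_in between -0.06 and 0.061 m and x of slug4_mid in the frame of bin_in between -0.069 and 0.069 m and y of slug4_mid in the frame of bin_in between -0.06 and 0.061 m and x of slug5_mid in the frame of bin_in between -0.069 and 0.069 m and y of slug5_mid in the frame of bin_in between -0.06 and 0.061 m and value of joint hood between 1.2 and 1.37 rad and value of joint rod above 0.54 rad and distance between rod_tip and socket below 0.016 m), for 0.3 s.
At the end, for the whole second after the job is handed in: Hood at rest on the prop rod (1.20 to 1.37 rad, rod beyond 0.54 rad, tip within 16 mm of its seat in the socket); every slug inside the bin, under 45 mm above its floor; pusher standing upright (0.1 rad), its centre within 55 mm of the mat's centre (all of step 4 and horizontal distance between pusher_mid and mat_top below 0.055 m and angle between pusher_mid's own z axis and vertical below 0.1 rad and z of pusher_mid in the frame of mat_top below 0.072 m and linear speed of pusher below 0.02 m/s and velocity of joint hood below 0.05 rad/s); the robot touches nothing.
It fails at once if the emergency stop is pressed (value of joint estop above 0.003 m).
It fails at once if the fingers or arm touch a slug (contact force between any of the fingers, the arm and slug0 above 0.3 N or contact force between any of the fingers, the arm and slug1 above 0.3 N or contact force between any of the fingers, the arm and slug2 above 0.3 N or contact force between any of the fingers, the arm and slug3 above 0.3 N or contact force between any of the fingers, the arm and slug4 above 0.3 N or contact force between any of the fingers, the arm and slug5 above 0.3 N).
It fails at once if another thing on the bench is shifted more than 40 mm (distance of any of parts_tray, beaker, jar, driver, brush, rinse_bottle from where it was at the start of the episode above 0.04 m).
Of slug0, slug1, slug2, slug3, slug4, slug5 only 4 to 6 are there at a start; the rules pass over those that are not, and their reading is None.
At some moment in a run one of slug0, slug1, slug2, slug3, slug4, slug5 may be knocked a few centimetres aside while the robot is not near it.
Once in a run the grip may slacken for a moment while it holds something.
It also fails if it takes over 200 s, if anything falls off the work surface, if the arm or the gripper's body presses on something with over 40 N, if the wrist force passes 120 N, or if a joint passes its speed limit or range.

ROBOT

A 6-joint arm with a two-finger parallel gripper is mounted at the origin on the work surface. World frame = base frame: x ahead of the robot, y to its left, z up, the work surface at z = 0. Lengths are in mm, angles in degrees, forces in N, time in s.
With the tool pointing down it reaches from about 300 to 850 mm from the base axis. Payload 4.2 kg.
Tool frame: the origin (TCP) lies at the centre of the arm's flange, where the gripper is bolted on; the fingertips stand 191 mm ahead of it and the grasp point (between the pads) lies 172 mm ahead of it; z points along the fingers, y is the direction in which the jaws open and shut (so a half turn about z gives the same grasp; the last joint's range is limited). The gripper opens to 91 mm and grips with 3 to 60 N. Pads are 32 mm wide; open, the fingers measure 118 mm over their backs; the gripper's body (76 mm by 178 mm) begins 60 mm behind the grasp point.
Start: joints at [-69.385, 18.312, 89.639, -0, 72.044, -1.146], TCP at [213.171, -534.024, 404.776] pointing down, gripper open.
Joint ranges: [-177.97, 177.97], [-48.28, 115.42], [12.27, 149.76], [-77.06, 257.06], [2.81, 150.46], [-146.56, 146.56]. Speed limits (degrees/s): [147.25, 147.25, 180, 180, 180, 180].

INTERFACE

Orientations are given as [roll, pitch, yaw] about the fixed x, y, z axes, in that order (R = Rz(yaw) Ry(pitch) Rx(roll)).
In Python, from workcell import status, vision, ticket gives the robot as it stands.
- The arm moves only by the shell command python3 -m jog 'ROWS' [FORCE]. ROWS is JSON, a list of rows, each a list of 7 numbers: the finger opening in m, from 0 to 0.0912, then the shift along the tool's x, y, z in m, then the turn, a rotation vector about the tool's x, y, z in rad. A call has 1 to 12 rows; each row shifts and turns the commanded pose from where the row before left it, along the tool's axes as they then stand; what a row does not reach is not made up. A row lasts 1/8 s, in which the tool goes at most 62.5 mm and 10.7 degrees, less where a joint would pass 70% of its speed; a pose out of reach is approached as far as the arm can. A call with a gripper value outside its range is refused whole. The fingers move at their own pace and stop on an object; FORCE is the grip in N (left out, the last holds). Time passes only in rows, so rows that do not move let the fingers close. It gives the time, the measured TCP pose, the force and the opening at its end, in the units of the state.
- status.state(): the state, without advancing time (a new reading comes with each control period).
- vision.grab_frame(name): name is "side" or "top"; returns a dict with "color" (400x640x3 uint8, blue, green, red), "depth" (400x640 float32, mm along the optical axis (not along the pixel's ray), 0 where there is no reading), "fov_y" (degrees; the focal length in pixels is half the picture's height over the tangent of half this angle, whatever the lens; pixels are square), "cx", "cy" (the principal point, pixels), "pose" (4x4, takes a point from camera to world coordinates). Camera axes: x right, y down, z forward; pixel columns grow to the right and rows downward; lengths in mm; the calibration is good to about 2 mm. A picture is of the moment at which its call begins.
- ticket.job_done(): hands the job in, once; it reports no verdict.
Trained networks look in the newest picture that a camera, given by its name, has taken for a name from the list of things; names that differ only in an ending like _2 or _b are one class to them, and where a whole thing is asked for, a point or a joint stands for the part that bears it (a point fixed in the world has none). Each returns a list of dicts, best first, with "p" (0 to 1); they miss things now and then, are a little off and sometimes report something else, mostly with a low value. They report only what shows in the picture. A call takes as long as a camera call.
- vision.find_in(camera, label): "location" ([x, y, z] in mm, in world coordinates, good to about 4 mm: the middle of the surface that is visible of it).
- vision.silhouettes(camera, label): "pixels" (400x640 bool, what is visible of it).
The state is a dict: "time_s": time; "qpos": joint angles; "qvel": joint speeds; "effort": joint torques, N m; "ee_pos": TCP position; "ee_rot": TCP orientation; "force": force on the tool from outside, world axes, zero at the start; "torque": the same for the moment, N m; "gripper_width": finger opening in mm.
Only numpy, scipy, OpenCV 4.12 (cv2) and the standard library are available. Lean on these libraries where they do the work, as an engineer would, in place of code of your own. Each camera call takes 0.05 s, during which the arm holds its last target.

## Working session

There is one attempt and no reset: what is moved stays moved. The work goes in short steps, Python scripts to look and compute and a shell command to move; the robot and the scene stay as the last step left them, time stands still between calls to the robot, and variables do not carry over. Pictures are saved under pics/ and viewed, and the job is handed in when it is done.

```bash
ls; mkdir -p pics
python3 - <<'E'
from workcell import status, vision
import cv2
print(status.state())
for c in("side","top"):
    f=vision.grab_frame(c); cv2.imwrite(f"pics/{c}0.png",f["color"]); print(c,f["fov_y"],f["cx"],f["cy"],f["pose"])
E
```

```text
pics
{'time_s': 0.0, 'qpos': array([-6.93845417e+01,  1.83520703e+01,  8.97053682e+01, -2.52706167e-04,
        7.20416169e+01, -1.14610296e+00]), 'qvel': array([-0.02565298, -0.02910289, -0.00231711,  0.05750568, -0.03769316,
        0.08044448]), 'effort': array([-2.33221239e-03, -4.12462413e+01, -2.31971616e+01,  7.26694940e-02,
        4.57408628e-02, -1.34859092e-04]), 'ee_pos': array([ 213.12238707, -533.87877969,  403.92270255]), 'ee_rot': array([-1.79900960e+02, -1.74108767e-03,  2.17616378e+01]), 'force': array([ 0.04759027,  0.45889439, -0.01192611]), 'torque': array([-0.04390459,  0.01527091,  0.0348755 ]), 'gripper_width': 91.44753825166866}
side 52.280546728990174 318.82294296301825 205.50496814546037 [[ 9.80557488e-01 -1.49872307e-01  1.26670062e-01  2.89243079e+02]
 [-1.95538531e-01 -6.92032486e-01  6.94878206e-01 -1.08436920e+03]
 [-1.64832024e-02 -7.06136906e-01 -7.07883447e-01  1.18846705e+03]
 [ 0.00000000e+00  0.00000000e+00  0.00000000e+00  1.00000000e+00]]
top 57.02291660226118 319.50935080458015 202.48566389831083 [[ 9.67016189e-02 -9.73290451e-01  2.08217424e-01  2.20018555e+02]
 [-9.95312140e-01 -9.42267171e-02  2.17961169e-02 -4.13974605e+01]
 [-1.59430810e-03 -2.09349050e-01 -9.77839677e-01  1.24278043e+03]
 [ 0.00000000e+00  0.00000000e+00  0.00000000e+00  1.00000000e+00]]
```

View pics/side0.png

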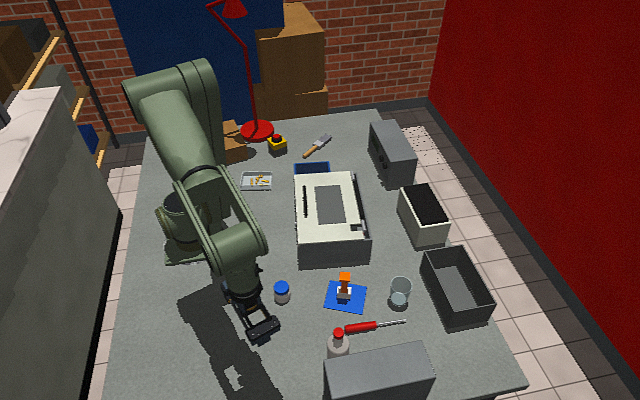

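View pics/top0.png

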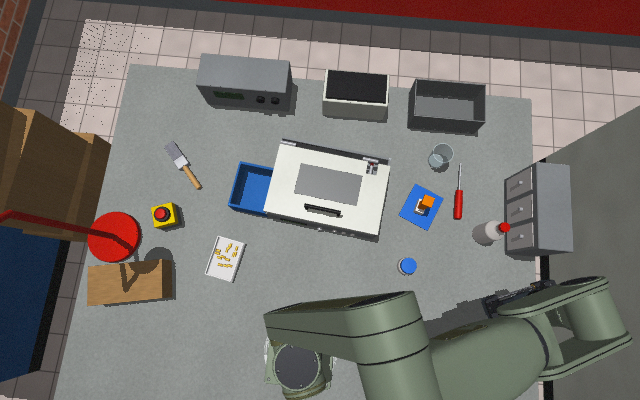

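Run:
```python
from workcell import status, vision
for c in("side","top"):
    vision.grab_frame(c)
    for n in ["tester","hood","hood_bar","socket","rod","rod_tip","mat_top","pusher_mid","estop_box","estop","parts_tray","beaker","jar","driver","brush","rinse_bottle","slug0_mid","bin_in"]:
        try: r=vision.find_in(c,n)
        except Exception as e: print(c,n,e); continue
        print(c,n,[(round(d["p"],2),[round(float(v)) for v in d["location"]]) for d in r[:3]])
print(status.state()["time_s"])
```

```text
side tester [(0.94, [510, -102, 126])]
side hood [(0.71, [503, -57, 123]), (0.63, [584, 474, 20])]
side hood_bar [(0.81, [501, -59, 123]), (0.68, [515, -101, 125])]
side socket [(0.86, [501, -63, 124])]
side rod [(0.15, [264, 287, 8])]
side rod_tip []
side mat_top [(0.67, [506, -375, 3]), (0.34, [501, -59, 124])]
side pusher_mid [(0.63, [500, -60, 124]), (0.58, [495, -364, 60])]
side estop_box [(0.85, [382, 466, 53])]
side estop []
side parts_tray [(0.67, [263, 288, 10])]
side beaker [(0.67, [674, -408, 55]), (0.48, [583, 479, 19])]
side jar [(0.55, [299, -329, 57])]
side driver [(0.68, [530, -489, 21])]
side brush [(0.73, [584, 478, 18])]
side rinse_bottle [(0.17, [582, 474, 20])]
side slug0_mid []
side bin_in [(0.58, [501, -62, 124])]
top tester [(0.98, [515, -10, 123])]
top hood [(0.55, [503, -35, 127]), (0.34, [512, -8, 121])]
top hood_bar [(0.77, [498, -34, 124])]
top socket [(0.96, [499, -34, 118])]
top rod [(0.24, [512, -8, 124])]
top rod_tip [(0.16, [426, -552, 109])]
top mat_top [(0.74, [494, -357, 3])]
top pusher_mid [(0.75, [489, -351, 81])]
top estop_box [(0.8, [378, 474, 62])]
top estop [(0.61, [380, 491, 86])]
top parts_tray [(0.58, [262, 284, 2])]
top beaker [(0.79, [681, -411, 52]), (0.69, [297, -310, 59])]
top jar [(0.77, [295, -307, 62]), (0.19, [679, -411, 51])]
top driver [(0.84, [534, -487, 21])]
top brush [(0.93, [581, 484, 15])]
top rinse_bottle [(0.72, [428, -554, 110]), (0.44, [581, 485, 16]), (0.24, [260, 282, 2])]
top slug0_mid []
top bin_in []
2.0
```

```bash
cat > h.py <<'E'
import numpy as np, cv2
from workcell import status, vision
def cloud(c):
    f=vision.grab_frame(c); d=f["depth"]; fo=200/np.tan(np.radians(f["fov_y"]/2))
    v,u=np.mgrid[0:400,0:640]
    P=np.stack([(u-f["cx"])*d/fo,(v-f["cy"])*d/fo,d],-1)
    W=P@f["pose"][:3,:3].T+f["pose"][:3,3]; W[d<=0]=np.nan
    return f,W
def proj(f,p):
    p=np.atleast_2d(p); fo=200/np.tan(np.radians(f["fov_y"]/2))
    q=(p-f["pose"][:3,3])@f["pose"][:3,:3]
    return np.c_[q[:,0]/q[:,2]*fo+f["cx"],q[:,1]/q[:,2]*fo+f["cy"]]
E
python3 - <<'E'
from h import *
for c in("top","side"):
    f,W=cloud(c)
    m=(abs(W[...,2]-124)<8)&(abs(W[...,0]-515)<220)&(abs(W[...,1]+20)<260)
    n,l,s,_=cv2.connectedComponentsWithStats(m.astype(np.uint8))
    k=1+np.argmax(s[1:,4]); m=l==k
    p=W[m]; print(c,m.sum(),np.median(p[:,2]),cv2.minAreaRect(p[:,:2].astype(np.float32)))
    print(cv2.boxPoints(cv2.minAreaRect(p[:,:2].astype(np.float32))))
    # bar
    m=(W[...,2]>150)&(W[...,2]<190)&(abs(W[...,0]-460)<80)&(abs(W[...,1]+50)<100)
    print("bar",m.sum(),np.nanmean(W[m],0),cv2.minAreaRect(W[m][:,:2].astype(np.float32)))
E
```

```text
top 7857 124.54839501632455 ((514.6346435546875, -36.21659851074219), (360.4560546875, 239.8212127685547), 83.51433563232422)
[[ 375.13388 -201.74673]
 [ 613.4202  -228.83563]
 [ 654.1354   129.31354]
 [ 415.84906  156.40244]]
bar 152 [430.00197748 -26.86642631 173.63028777] ((430.7300720214844, -26.796722412109375), (109.40713500976562, 12.459534645080566), 83.32919311523438)
side 4181 123.85862083515553 ((512.5136108398438, -35.73236083984375), (367.2878112792969, 238.4212188720703), 83.2368392944336)
[[ 372.5056  -204.05948]
 [ 609.2678  -232.13727]
 [ 652.5216   132.59476]
 [ 415.7594   160.67255]]
bar 82 [428.35903665 -33.78829855 171.81312573] ((429.2652282714844, -25.99496078491211), (117.27726745605469, 11.670915603637695), 83.2882308959961)
```

```bash
cat >> h.py <<'E'
from scipy.spatial.transform import Rotation as Ro
from scipy.linalg import expm, logm
O=np.array([513.4,-5.7,0.]); YAW=-6.5
RT=Ro.from_euler('z',YAW,degrees=True).as_matrix()
def w(p): return O+RT@np.array(p,float)
def t(p): return (np.array(p,float)-O)@RT
def pose():
    s=status.state(); return np.array(s["ee_pos"]),Ro.from_euler('xyz',s["ee_rot"],degrees=True).as_matrix(),s
def tool(yaw,tilt=0):
    # tilt about tester y (deg): tool z from down toward +x tester
    return Ro.from_euler('y',0).as_matrix()@RT@Ro.from_euler('y',-tilt,degrees=True).as_matrix()@RT.T@Ro.from_euler('zx',[0,0]).as_matrix()@(Ro.from_euler('z',yaw,degrees=True)*Ro.from_euler('x',180,degrees=True)).as_matrix()
def rel(grasp,R,n=None,p0=None,R0=None,off=172):
    """target grasp point world; prints n equal rows"""
    if p0 is None: p0,R0,_=pose()
    p1=np.array(grasp,float)-R[:,2]*off
    T=np.eye(4);T[:3,:3]=R0.T@R;T[:3,3]=R0.T@(p1-p0)
    rv=Ro.from_matrix(T[:3,:3]).as_rotvec()
    if n is None: n=int(max(np.ceil(np.linalg.norm(T[:3,3])/60),np.ceil(np.degrees(np.linalg.norm(rv))/10),1))
    L=logm(T).real/n; E=expm(L)
    print("n",n,"shift m",np.round(E[:3,3]/1000,4),"turn",np.round(rv/n,4),"total mm",np.round(T[:3,3],1))
def show():
    p,R,s=pose(); print("t",round(s["time_s"],2),"grasp w",np.round(p+R[:,2]*172,1),"tester",np.round(t(p+R[:,2]*172),1),"rot",np.round(s["ee_rot"],1),"F",np.round(s["force"],1),"w",round(s["gripper_width"],1),"q",np.round(s["qpos"],0))
E
python3 - <<'E'
from h import *
show(); rel([430,-26.5,240],tool(83.5))
rel([430,-26.5,169],tool(83.5),p0=np.array([430,-26.5,412]),R0=tool(83.5))
E
```

```text
t 2.1 grasp w [ 213.2 -534.   232.8] tester [-238.5 -558.9  232.8] rot [180.   -0.   21.8] F [ 0.5  0.9 -0.1] w 91.0 q [-69.  18.  90.   0.  72.  -1.]
n 10 shift m [ 0.0553 -0.0172 -0.0007] turn [ 0.      0.     -0.1078] total mm [ 389.5 -391.    -7.3]
n 2 shift m [ 0.     -0.      0.0355] turn [0. 0. 0.] total mm [ 0. -0. 71.]
```

```bash
python3 -m jog '[[0.06,0.0553,-0.0172,-0.0007,0,0,-0.1078],[0.06,0.0553,-0.0172,-0.0007,0,0,-0.1078],[0.06,0.0553,-0.0172,-0.0007,0,0,-0.1078],[0.06,0.0553,-0.0172,-0.0007,0,0,-0.1078],[0.06,0.0553,-0.0172,-0.0007,0,0,-0.1078],[0.06,0.0553,-0.0172,-0.0007,0,0,-0.1078],[0.06,0.0553,-0.0172,-0.0007,0,0,-0.1078],[0.06,0.0553,-0.0172,-0.0007,0,0,-0.1078],[0.06,0.0553,-0.0172,-0.0007,0,0,-0.1078],[0.06,0.0553,-0.0172,-0.0007,0,0,-0.1078],[0.06,0,0,0,0,0,0],[0.06,0,0,0,0,0,0]]'; python3 -c "
from h import *
show(); rel([430,-26.5,170],tool(83.5),4)"
```

```text
time_s: 3.6
ee_pos: [430.3, -26.8, 411.9]
ee_rot: [180.0, 0.0, 83.5]
force: [0.3, -0.8, -0.2]
gripper_width: 59.7
t 3.6 grasp w [430.4 -27.  239.9] tester [-80.1 -30.5 239.9] rot [180.    0.   83.5] F [ 0.3 -0.8 -0.2] w 59.7 q [ -5.   5. 106.  -0.  69.   1.]
n 4 shift m [ 0.0001 -0.0001  0.0175] turn [0.0002 0.0002 0.0002] total mm [ 0.4 -0.4 69.9]
```

```bash
python3 -m jog '[[0.05,0,0,0.025,0,0,0],[0.05,0,0,0.025,0,0,0],[0.05,0,0,0.02,0,0,0],[0.05,0,0,0,0,0,0],[0.0,0,0,0,0,0,0],[0.0,0,0,0,0,0,0],[0.0,0,0,0,0,0,0],[0.0,0,0,0,0,0,0],[0,0,0,0,0,0,0]]' 20; python3 -c "
from h import *
show()
p0,R0,_=pose();g=p0+R0[:,2]*172
b=lambda th: np.array([110-190*np.cos(th)+51*np.sin(th),-30,118+190*np.sin(th)+51*np.cos(th)])
prev=b(0)
for th in np.arange(.15,1.66,.15):
    d=b(th)-prev; prev=b(th); print(round(th,2),'toolx,y,z', np.round(R0.T@RT@d/1000,4))
d=b(1.68)-prev; print(np.round(R0.T@RT@d/1000,4))
"
```

```text
time_s: 4.72
ee_pos: [430.7, -26.8, 342.1]
ee_rot: [179.9, 0.0, 83.5]
force: [1.9, -0.3, -0.4]
gripper_width: 11.3
t 4.72 grasp w [431.1 -26.8 170.1] tester [-79.4 -30.3 170.1] rot [179.9   0.   83.5] F [ 1.9 -0.3 -0.4] w 11.3 q [ -5.   9. 113.  -0.  59.   1.]
0.15 toolx,y,z [-0.      0.0098 -0.0278]
0.3 toolx,y,z [-0.      0.0139 -0.026 ]
0.45 toolx,y,z [-0.      0.0176 -0.0237]
0.6 toolx,y,z [-0.      0.0209 -0.0208]
0.75 toolx,y,z [-0.      0.0238 -0.0174]
0.9 toolx,y,z [-0.      0.0261 -0.0136]
1.05 toolx,y,z [-0.      0.0279 -0.0096]
1.2 toolx,y,z [-0.      0.029  -0.0053]
1.35 toolx,y,z [-0.      0.0295 -0.0009]
1.5 toolx,y,z [-0.      0.0293  0.0035]
1.65 toolx,y,z [-0.      0.0284  0.0078]
[-0.      0.0055  0.0021]
```

```bash
python3 -m jog '[[0,0,0.0098,-0.0278,0,0,0],[0,0,0.0139,-0.026,0,0,0],[0,0,0.0176,-0.0237,0,0,0],[0,0,0.0209,-0.0208,0,0,0],[0,0,0.0238,-0.0174,0,0,0],[0,0,0,0,0,0,0]]'; python3 -c "
from h import *
show()
b=lambda th: np.array([110-190*np.cos(th)+51*np.sin(th),-30,118+190*np.sin(th)+51*np.cos(th)])
print(b(.75))
f=vision.grab_frame('side');cv2.imwrite('pics/s1.png',f['color'])"
```

```text
time_s: 5.48
ee_pos: [514.6, -36.4, 460.0]
ee_rot: [-179.7, 0.0, 83.5]
force: [-11.7, 0.6, 12.2]
gripper_width: 11.5
t 5.47 grasp w [513.8 -36.4 288. ] tester [  3.8 -30.4 288. ] rot [-179.7    0.    83.5] F [-11.7   0.6  12.2] w 11.5 q [-5. 11. 91. -0. 78.  1.]
[  5.74269168 -30.         284.82749672]
```

View pics/s1.png

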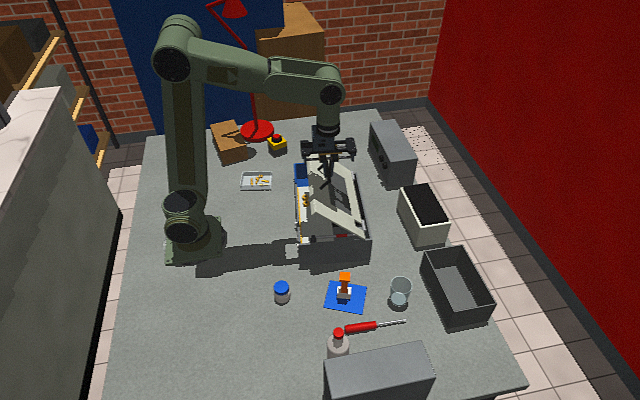

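```bash
python3 -m jog '[[0,0,0.0245,-0.016,0,0,0],[0,0,0.0275,-0.0105,0,0,0],[0,0,0.0287,-0.006,0,0,0],[0,0,0.0292,-0.0012,0,0,0],[0,0,0,0,0,0,0]]'; python3 -c "
from h import *
show()
b=lambda th: np.array([110-190*np.cos(th)+51*np.sin(th),-30,118+190*np.sin(th)+51*np.cos(th)])
print(b(1.35))"
```

```text
time_s: 6.15
ee_pos: [626.4, -49.3, 491.6]
ee_rot: [179.9, 0.1, 83.5]
force: [-0.2, -1.5, 3.9]
gripper_width: 11.5
t 6.15 grasp w [626.7 -49.5 319.6] tester [117.5 -30.7 319.6] rot [1.799e+02 1.000e-01 8.350e+01] F [-0.2 -1.5  3.9] w 11.5 q [-6. 21. 73. -0. 86.  1.]
[118.1506207  -30.         314.55677903]
```

Continue to about 1.66.

```bash
python3 -m jog '[[0,0,0.0293,0.003,0,0,0],[0,0,0.0284,0.007,0,0,0],[0,0,0.005,0.002,0,0,0],[0,0,0,0,0,0,0],[0,0,0,0,0,0,0]]'; python3 -c "
from h import *
show()
b=lambda th: np.array([110-190*np.cos(th)+51*np.sin(th),-30,118+190*np.sin(th)+51*np.cos(th)])
print(b(1.68))"
```

```text
time_s: 6.78
ee_pos: [686.6, -56.2, 479.6]
ee_rot: [180.0, 0.1, 83.5]
force: [1.1, -2.6, 1.9]
gripper_width: 11.5
t 6.78 grasp w [686.6 -56.4 307.6] tester [177.8 -30.7 307.6] rot [1.80e+02 1.00e-01 8.35e+01] F [ 1.1 -2.6  1.9] w 11.5 q [-6. 27. 65. -0. 88.  1.]
[181.40368624 -30.         301.30988405]
```

```bash
python3 -m jog '[[0,0,0.005,0.002,0,0,0],[0,0,0,0,0,0,0],[0.036,0,0,0,0,0,0],[0.036,0,0,0,0,0,0],[0.036,0,0,0,0,0,0],[0.036,0,0,-0.03,0,0,0],[0.036,0,0,-0.05,0,0,0],[0.036,0,0,-0.05,0,0,0],[0.036,0,0,0,0,0,0]]'; python3 -c "
from h import *
show()
for c in ('side','top'): f=vision.grab_frame(c);cv2.imwrite('pics/%s2.png'%c,f['color'])"
```

```text
time_s: 7.9
ee_pos: [691.3, -56.1, 612.0]
ee_rot: [179.4, -0.0, 83.5]
force: [-0.8, -0.1, 0.4]
gripper_width: 35.8
t 7.9 grasp w [693.  -56.2 440.1] tester [184.1 -29.9 440.1] rot [179.4  -0.   83.5] F [-0.8 -0.1  0.4] w 35.8 q [ -6.  29.  44.   0. 107.   1.]
```

View pics/side2.png

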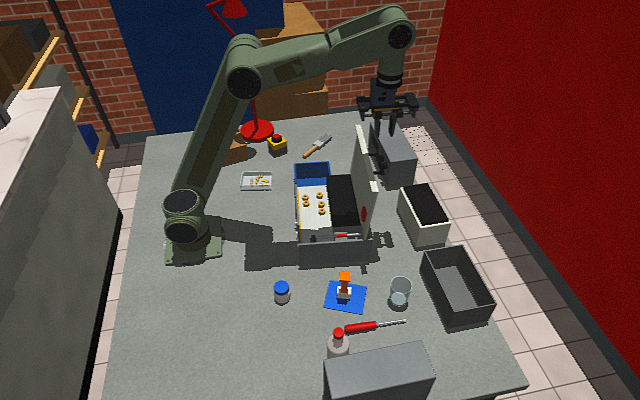

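View pics/top2.png

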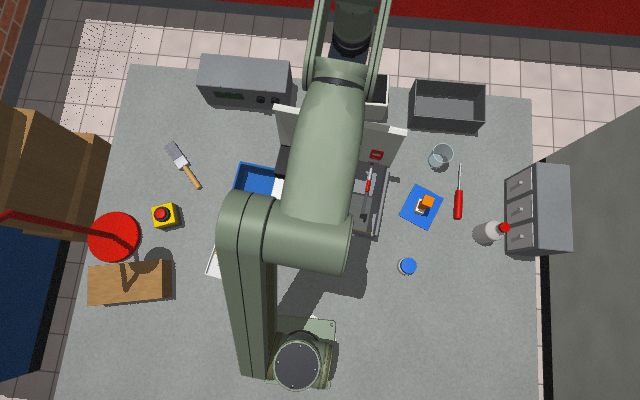

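```bash
python3 -c "
from h import *
show(); rel(w([40,-155,440]),tool(-6.5),10)
p=w([40,-155,440])+[0,0,172]
rel(w([40,-155,85]),tool(-6.5),p0=p,R0=tool(-6.5))"
```

```text
t 8.0 grasp w [692.3 -56.3 434.7] tester [183.4 -30.  434.7] rot [-180.    -0.    83.5] F [0.4 0.1 0.1] w 35.9 q [ -6.  29.  44.   0. 106.   1.]
n 10 shift m [-0.0209 -0.0031 -0.0005] turn [-0.      0.      0.1571] total mm [-124.9 -143.6   -5.3]
n 6 shift m [-0.     -0.      0.0592] turn [0. 0. 0.] total mm [ -0.  -0. 355.]
```

```bash
python3 -m jog '[[0.045,-0.0209,-0.0031,-0.0005,0,0,0.1571],[0.045,-0.0209,-0.0031,-0.0005,0,0,0.1571],[0.045,-0.0209,-0.0031,-0.0005,0,0,0.1571],[0.045,-0.0209,-0.0031,-0.0005,0,0,0.1571],[0.045,-0.0209,-0.0031,-0.0005,0,0,0.1571],[0.045,-0.0209,-0.0031,-0.0005,0,0,0.1571],[0.045,-0.0209,-0.0031,-0.0005,0,0,0.1571],[0.045,-0.0209,-0.0031,-0.0005,0,0,0.1571],[0.045,-0.0209,-0.0031,-0.0005,0,0,0.1571],[0.045,-0.0209,-0.0031,-0.0005,0,0,0.1571],[0.045,0,0,0,0,0,0]]'; python3 -c "
from h import *
show(); rel(w([40,-155,185]),tool(-6.5),6)
f,W=cloud('top'); cv2.imwrite('pics/top3.png',cv2.resize(f['color'][100:300,180:480],(750,500)))
for c in ('rod','rod_grip','rod_tip','slug0_mid'):
  print(c,[(round(d['p'],2),np.round(d['location']),np.round(t(d['location']))) for d in vision.find_in('side' if 0 else 'top',c)[:7]])
f=vision.grab_frame('side'); cv2.imwrite('pics/side3.png',cv2.resize(f['color'][140:300,240:440],(750,600)))
for c in ('rod','rod_grip','rod_tip','slug0_mid'):
  print(c,[(round(d['p'],2),np.round(d['location']),np.round(t(d['location']))) for d in vision.find_in('side',c)[:7]])
"
```

```text
time_s: 9.38
ee_pos: [534.4, -164.4, 611.1]
ee_rot: [-180.0, 0.1, -6.4]
force: [0.9, 0.2, 0.8]
gripper_width: 44.9
t 9.38 grasp w [ 534.  -164.3  439.1] tester [  38.5 -155.2  439.1] rot [-1.8e+02  1.0e-01 -6.4e+00] F [0.9 0.2 0.8] w 44.9 q [-18.  14.  67.   0.  99.  78.]
n 6 shift m [ 0.0002 -0.      0.0423] turn [-0.0001  0.0004  0.0002] total mm [ 1.700e+00 -1.000e-01  2.541e+02]
rod [(0.39, array([383., 489.,  88.]), array([-186.,  476.,   87.]))]
rod_grip [(0.36, array([580., 485.,  17.]), array([ 11., 495.,  17.]))]
rod_tip []
slug0_mid [(0.7, array([ 535., -489.,   23.]), array([  76., -477.,   23.])), (0.55, array([499.,  79.,  67.]), array([-24.,  83.,  67.]))]
rod []
rod_grip [(0.46, array([ 519., -166.,   88.]), array([  24., -159.,   88.]))]
rod_tip [(0.66, array([ 522., -168.,   91.]), array([  27., -160.,   91.]))]
slug0_mid []
```

View pics/side3.png

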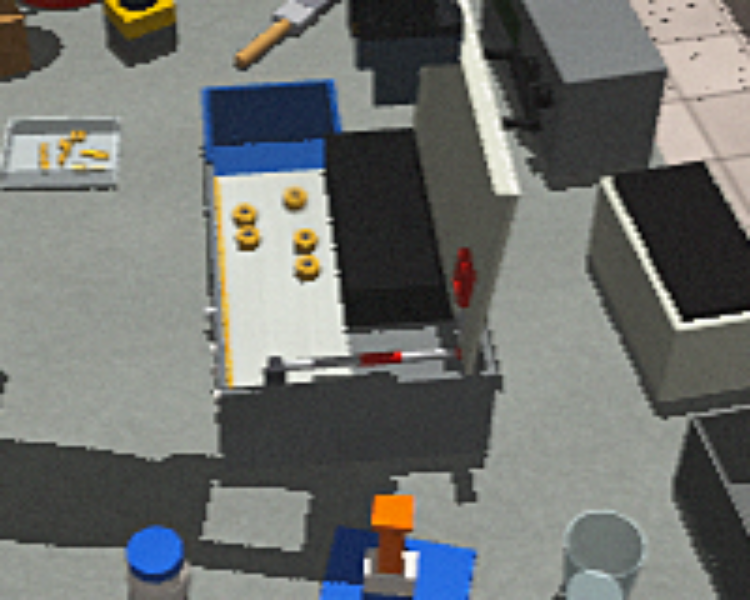

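View pics/top3.png

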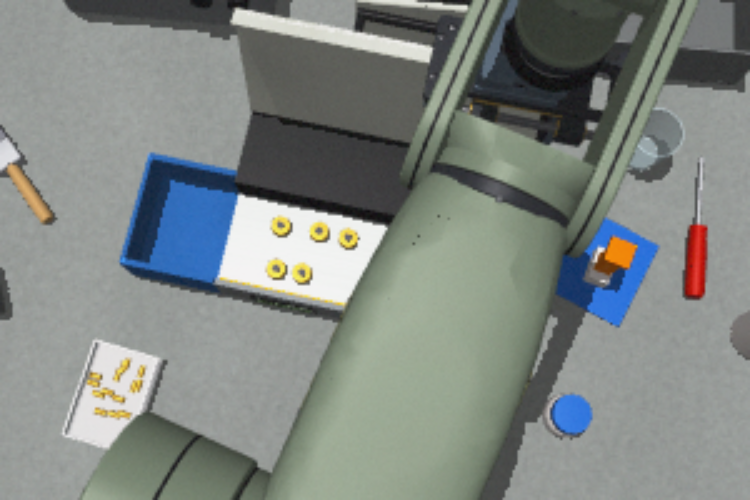

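```bash
python3 -c "
from h import *
f,W=cloud('side')
c=f['color'].astype(int); red=(c[...,2]>120)&(c[...,1]<70)&(c[...,0]<70)
red[:225]=0; red[245:]=0; red[:,:320]=0; red[:,370:]=0
n,l,s,ce=cv2.connectedComponentsWithStats(red.astype(np.uint8))
for i in range(1,n):
  if s[i,4]>3: p=W[l==i]; print(s[i],ce[i],np.round(t(np.nanmean(p,0)),1),np.round(np.nanmin(p,0)))
for q in ([40,-155,90],[115,-155,90]): print(proj(f,w(q)))
"
```

```text
[344 234   3   2   6] [345.  234.5] [  53.1 -157.4   89.6] [ 544. -173.   88.]
[[341.26437795 234.20321194]]
[[362.18765593 232.64748982]]
```

```bash
python3 -m jog '[[0.045,0.0015,0,0.05,0,0,0],[0.045,0,0,0.055,0,0,0],[0.045,0,0,0.055,0,0,0],[0.045,0,0,0.055,0,0,0],[0.045,0,0,0.055,0,0,0],[0.045,0,0,0,0,0,0],[0.045,0,0,0,0,0,0]]'; python3 -c "
from h import *
show(); rel(w([40,-155,85]),tool(-6.5),4)
f=vision.grab_frame('side'); cv2.imwrite('pics/side4.png',cv2.resize(f['color'][140:300,240:440],(750,600)))
"
```

```text
time_s: 10.8
ee_pos: [537.8, -165.0, 344.3]
ee_rot: [180.0, -0.2, -6.5]
force: [0.2, -1.0, 0.9]
gripper_width: 45.1
t 10.8 grasp w [ 538.4 -165.2  172.3] tester [  42.9 -155.7  172.3] rot [180.   -0.2  -6.5] F [ 0.2 -1.   0.9] w 45.1 q [-18.  20.  97.  -0.  63.  78.]
n 4 shift m [-0.0006 -0.0001  0.0218] turn [ 0.0002 -0.0009  0.0001] total mm [-2.6 -0.6 87.3]
```

View pics/side4.png

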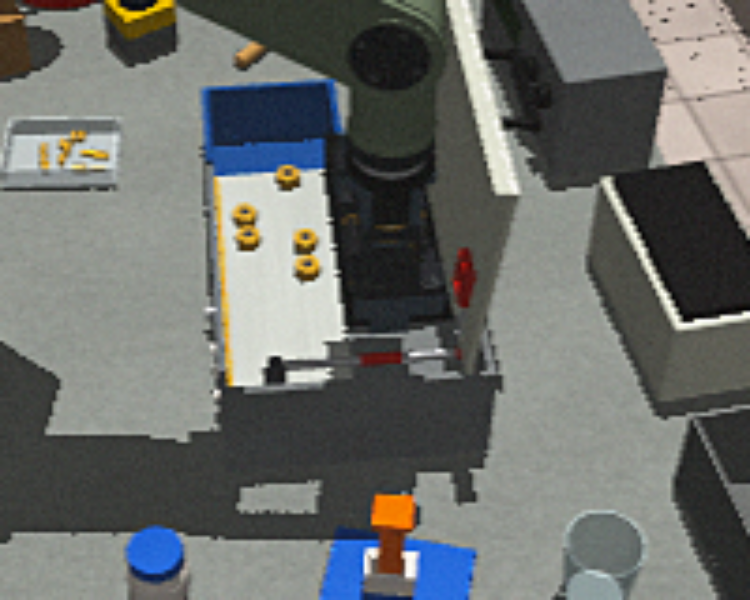

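```bash
python3 -m jog '[[0.045,-0.0026,0,0.03,0,0,0],[0.045,0,0,0.03,0,0,0],[0.045,0,0,0.027,0,0,0],[0.045,0,0,0,0,0,0],[0,0,0,0,0,0,0],[0,0,0,0,0,0,0],[0,0,0,0,0,0,0],[0,0,0,0,0,0,0]]' 30; python3 -c "
from h import *
show()
# arc rows with tilt
p0,R0,_=pose(); g0=p0+R0[:,2]*172
a0=0.
T=[]
piv=w([-60,-155,85]);ax=RT[:,1]
N=6
for a in (0.61,): rel(w([-60+100*np.cos(a),-155,85+100*np.sin(a)]),tool(-6.5,np.degrees(a)),N,p0=w([40,-155,85])+[0,0,172],R0=tool(-6.5))
"
```

```text
time_s: 11.85
ee_pos: [534.4, -164.6, 255.7]
ee_rot: [180.0, -0.1, -6.5]
force: [-0.0, -0.5, 0.6]
gripper_width: 8.8
t 11.85 grasp w [ 534.6 -164.8   83.7] tester [  39.  -155.7   83.7] rot [ 1.8e+02 -1.0e-01 -6.5e+00] F [-0.  -0.5  0.6] w 8.8 q [-18.  25. 104.  -0.  52.  78.]
n 6 shift m [-0.018  -0.     -0.0093] turn [-0.      0.1017  0.    ] total mm [-116.6   -0.   -26.3]
```

```bash
python3 -m jog '[[0,0,0,0,0,0,0],[0,0,0,0,0,0,0]]'; python3 -c "
from h import *
show()
f=vision.grab_frame('side'); cv2.imwrite('pics/side5.png',cv2.resize(f['color'][180:260,290:390],(750,600)))
"
```

```text
time_s: 12.1
ee_pos: [534.4, -164.6, 255.4]
ee_rot: [180.0, -0.0, -6.5]
force: [-0.6, -1.4, 2.7]
gripper_width: 9.3
t 12.1 grasp w [ 534.6 -164.7   83.4] tester [  39.  -155.6   83.4] rot [180.   -0.   -6.5] F [-0.6 -1.4  2.7] w 9.3 q [-18.  25. 104.  -0.  52.  78.]
```

View pics/side5.png

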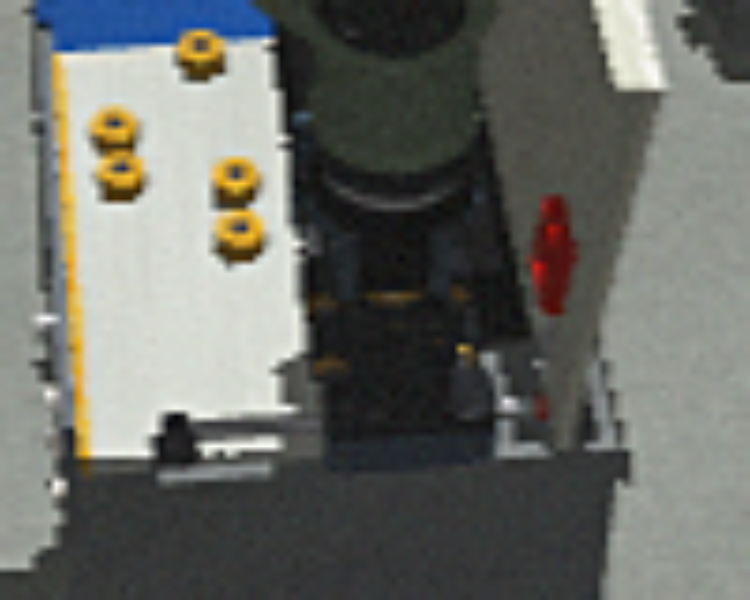

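```bash
python3 -m jog '[[0,-0.018,0,-0.0093,0,0.1017,0],[0,-0.018,0,-0.0093,0,0.1017,0],[0,-0.018,0,-0.0093,0,0.1017,0],[0,0,0,0,0,0,0]]'; python3 -c "
from h import *
show()
print(100*np.cos(.305)-60,85+100*np.sin(.305))
"
```

```text
time_s: 12.65
ee_pos: [478.0, -158.2, 278.4]
ee_rot: [180.0, -17.7, -6.6]
force: [2.4, -1.6, -0.2]
gripper_width: 9.5
t 12.65 grasp w [ 530.  -164.2  114.6] tester [  34.5 -155.6  114.6] rot [180.  -17.7  -6.6] F [ 2.4 -1.6 -0.2] w 9.5 q [-21.  16. 115.   8.  32.  69.]
35.384695256772716 115.02931752092616
```

```bash
python3 -m jog '[[0,-0.018,0,-0.0093,0,0.1017,0],[0,-0.018,0,-0.0093,0,0.1017,0],[0,-0.018,0,-0.0093,0,0.1017,0],[0,0,0,0,0,0,0]]'; python3 -c "
from h import *
show()
f=vision.grab_frame('side'); cv2.imwrite('pics/side6.png',cv2.resize(f['color'][180:260,290:390],(750,600)))
"
```

```text
time_s: 13.15
ee_pos: [425.4, -152.6, 281.9]
ee_rot: [-179.8, -33.3, -6.5]
force: [-4.0, -12.1, -1.3]
gripper_width: 9.3
t 13.15 grasp w [ 519.3 -162.6  138.1] tester [  23.6 -155.3  138.1] rot [-179.8  -33.3   -6.5] F [ -4.  -12.1  -1.3] w 9.3 q [-24.  10. 126.  41.  15.  35.]
```

View pics/side6.png

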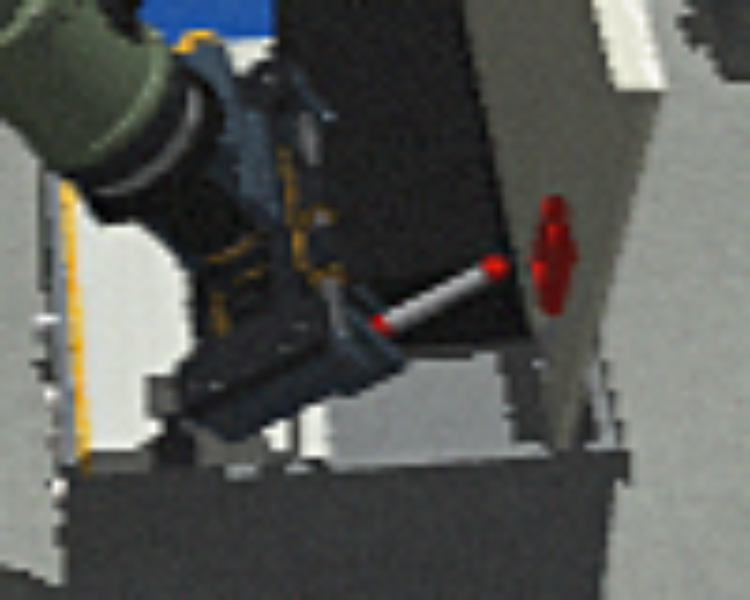

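```bash
python3 -m jog '[[0,0,0,-0.003,0,0,0],[0,0,0,-0.003,0,0,0],[0,0,0,0,0,0,0],[0,0,0,0,0,0,0]]'; python3 -c "
from h import *
show();p,R,s=pose();g=t(p+R[:,2]*172);print(np.arctan2(g[2]-85,g[0]+60))
"
```

```text
time_s: 13.7
ee_pos: [423.9, -152.7, 285.0]
ee_rot: [-179.7, -33.1, -6.5]
force: [12.2, -13.9, -20.5]
gripper_width: 9.3
t 13.7 grasp w [ 517.3 -162.5  140.9] tester [  21.6 -155.3  140.9] rot [-179.7  -33.1   -6.5] F [ 12.2 -13.9 -20.5] w 9.3 q [-24.  10. 126.  39.  16.  37.]
0.600338171482932
```

```bash
python3 -m jog '[[0.045,0,0,0.002,0,0,0],[0.045,0,0,0,0,0,0],[0.045,0,0,0,0,0,0],[0.045,0,0,-0.02,0,0,0],[0.045,0,0,-0.04,0,0,0],[0.045,0.02,0,-0.04,0,-0.1,0],[0.045,0.02,0,-0.03,0,-0.15,0],[0.045,0,0,-0.03,0,-0.15,0],[0.045,0,0,-0.03,0,-0.15,0],[0.045,0,0,0,0,0,0]]'; python3 -c "
from h import *
show()
f=vision.grab_frame('side'); cv2.imwrite('pics/side7.png',cv2.resize(f['color'][140:300,240:440],(750,600)))
for q in ([-60+176*np.cos(.597),-155,85+176*np.sin(.597)],[-60+176*np.cos(.54),-155,85+176*np.sin(.54)]): print((proj(f,w(q))-[240,140])*3.75)
"
```

```text
time_s: 14.95
ee_pos: [375.4, -146.7, 475.6]
ee_rot: [-179.7, -1.9, -6.1]
force: [0.3, -0.3, -1.1]
gripper_width: 45.0
t 14.95 grasp w [ 381.2 -146.4  303.7] tester [-115.4 -154.7  303.7] rot [-179.7   -1.9   -6.1] F [ 0.3 -0.3 -1.1] w 45.0 q [-23.  -0. 102.   1.  76.  73.]
[[432.07318107 281.45930778]]
[[437.52927598 287.44176521]]
```

View pics/side7.png

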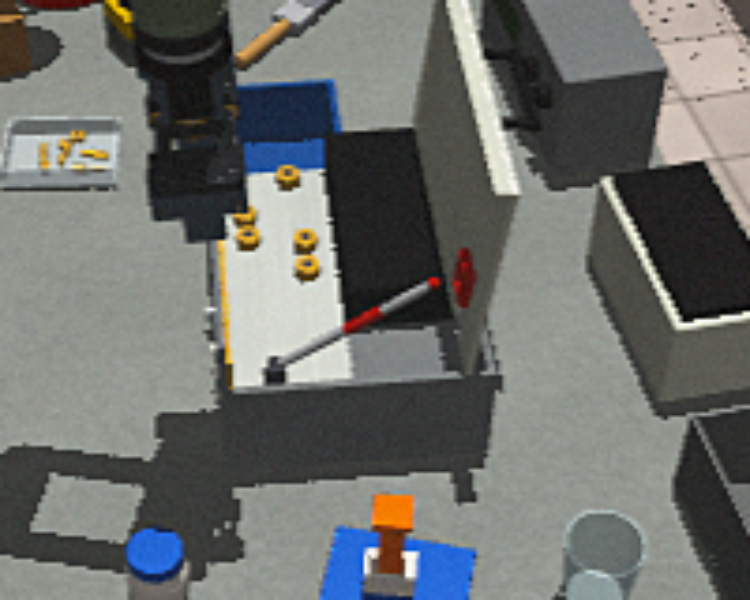

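```bash
python3 -c "
from h import *
rel(w([-115,-155,450]),tool(-6.5),3)
rel(w([183,-30,450]),tool(83.5),10,p0=w([-115,-155,450])+[0,0,172],R0=tool(-6.5))
"
```

```text
n 3 shift m [ 0.0032 -0.0004 -0.0493] turn [-0.0023 -0.0106  0.0023] total mm [  11.3   -1.6 -147.7]
n 10 shift m [0.0342 0.0109 0.    ] turn [ 0.      0.     -0.1571] total mm [ 298. -125.    0.]
```

```bash
python3 -m jog '[[0.036,0.0032,-0.0004,-0.0493,-0.0023,-0.0106,0.0023],[0.036,0.0032,-0.0004,-0.0493,-0.0023,-0.0106,0.0023],[0.036,0.0032,-0.0004,-0.0493,-0.0023,-0.0106,0.0023]]'; python3 -m jog '[[0.036,0.0342,0.0109,0,0,0,-0.1571],[0.036,0.0342,0.0109,0,0,0,-0.1571],[0.036,0.0342,0.0109,0,0,0,-0.1571],[0.036,0.0342,0.0109,0,0,0,-0.1571],[0.036,0.0342,0.0109,0,0,0,-0.1571],[0.036,0.0342,0.0109,0,0,0,-0.1571],[0.036,0.0342,0.0109,0,0,0,-0.1571],[0.036,0.0342,0.0109,0,0,0,-0.1571],[0.036,0.0342,0.0109,0,0,0,-0.1571],[0.036,0.0342,0.0109,0,0,0,-0.1571],[0.036,0,0,0,0,0,0],[0.036,0,0,0,0,0,0]]'; python3 -c "
from h import *
show()
rel(w([183,-30,330]),tool(83.5),3)
f,W=cloud('top')
R=((W-O)@RT); m=(abs(R[...,0]-140)<80)&(abs(R[...,1]+30)<200)&(R[...,2]>318)&(R[...,2]<352)
print('edge',m.sum(),np.nanmedian(R[m],0),np.nanpercentile(R[m][:,0],[5,95]),np.nanpercentile(R[m][:,2],[5,95]))
cv2.imwrite('pics/top8.png',f['color'])
"
```

```text
time_s: 15.38
ee_pos: [381.6, -147.0, 621.7]
ee_rot: [-179.9, 0.2, -6.5]
force: [0.6, -0.0, 0.6]
gripper_width: 35.9
time_s: 16.88
ee_pos: [692.3, -56.7, 619.7]
ee_rot: [-179.7, -0.0, 83.4]
force: [0.2, -0.0, 0.1]
gripper_width: 36.0
t 16.88 grasp w [691.6 -56.6 447.7] tester [182.8 -30.4 447.7] rot [-179.7   -0.    83.4] F [ 0.2 -0.   0.1] w 36.0 q [ -6.  30.  42.   0. 109.   1.]
n 3 shift m [ 0.0001 -0.0001  0.0392] turn [-0.0015 -0.     -0.0005] total mm [  0.4  -0.  117.7]
edge 521 [ 129.74605927 -119.6218175   342.48049147] [120.71931803 139.85261883] [339.51850009 345.22456586]
```

View pics/top8.png

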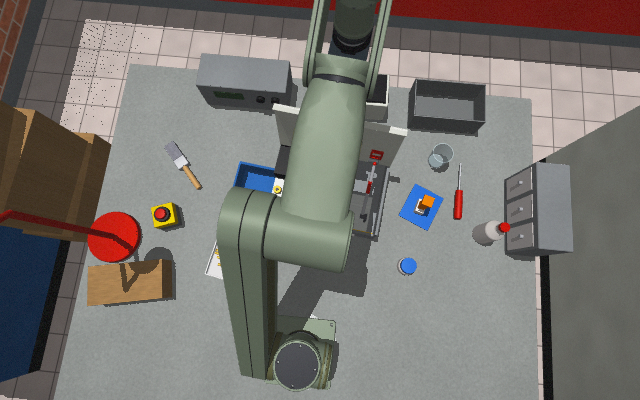

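```bash
python3 -m jog '[[0.036,0,0,0.045,0,0,0],[0.036,0,0,0.045,0,0,0],[0.036,0,0,0.03,0,0,0],[0.036,0,0,0.024,0,0,0],[0.036,0,0,0,0,0,0],[0,0,0,0,0,0,0],[0,0,0,0,0,0,0],[0,0,0,0,0,0,0],[0,0,0,0,0,0,0]]' 20; python3 -c "
from h import *
show()
f=vision.grab_frame('side'); cv2.imwrite('pics/side9.png',cv2.resize(f['color'][80:280,240:490],(750,600)))
R0=tool(83.5)
b=lambda th: np.array([110-190*np.cos(th)+51*np.sin(th),-30,118+190*np.sin(th)+51*np.cos(th)])
print(np.round(R0.T@RT@np.diff([b(a) for a in (1.68,1.6,1.5,1.4,1.32,1.29,1.27)],axis=0).T/1000,4).T)
"
```

```text
time_s: 18.05
ee_pos: [691.3, -56.3, 478.1]
ee_rot: [-179.9, -0.0, 83.5]
force: [-3.5, -0.2, 5.4]
gripper_width: 11.6
t 18.05 grasp w [690.9 -56.3 306.1] tester [182.  -30.2 306.1] rot [-179.9   -0.    83.5] F [-3.5 -0.2  5.4] w 11.6 q [-6. 28. 64.  0. 88.  1.]
[[-0.     -0.0149 -0.0051]
 [-0.     -0.0191 -0.0047]
 [-0.     -0.0195 -0.0028]
 [-0.     -0.0157 -0.0008]
 [-0.     -0.0059  0.    ]
 [-0.     -0.0039  0.0001]]
```

View pics/side9.png

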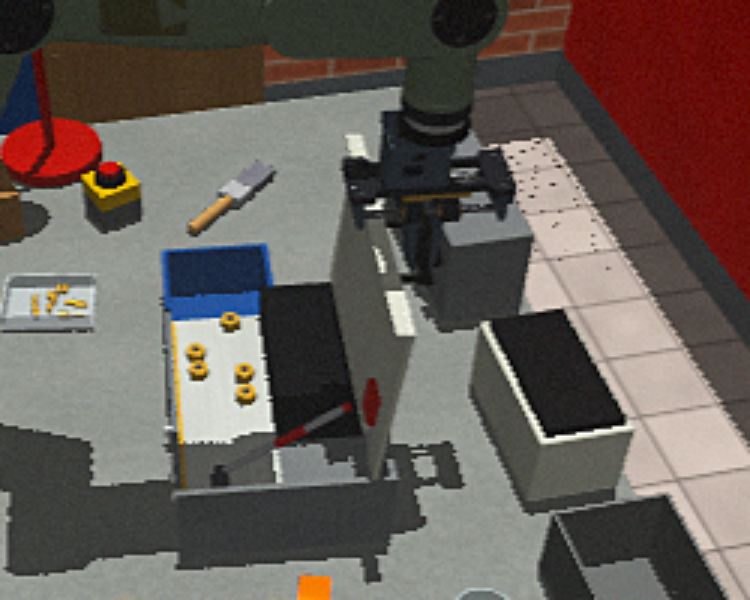

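```bash
python3 -m jog '[[0,0,-0.0149,-0.0051,0,0,0],[0,0,-0.0191,-0.0047,0,0,0],[0,0,-0.0195,-0.0028,0,0,0],[0,0,-0.0097,-0.0008,0,0,0],[0,0,0,0,0,0,0]]'; python3 -c "
from h import *
show()"; python3 -m jog '[[0,0,-0.004,0,0,0,0],[0,0,0,0,0,0,0]]';python3 -m jog '[[0,0,-0.004,0,0,0,0],[0,0,0,0,0,0,0]]';  python3 -c "
from h import *
show()
f=vision.grab_frame('side'); cv2.imwrite('pics/side10.png',cv2.resize(f['color'][140:240,290:415],(750,600)))
"
```

```text
time_s: 18.73
ee_pos: [628.5, -49.0, 490.8]
ee_rot: [-179.8, -0.0, 83.5]
force: [-0.1, -0.4, 1.9]
gripper_width: 11.3
t 18.73 grasp w [628.1 -48.9 318.8] tester [118.8 -29.9 318.8] rot [-179.8   -0.    83.5] F [-0.1 -0.4  1.9] w 11.3 q [-6. 21. 73.  0. 86.  1.]
time_s: 18.98
ee_pos: [625.2, -48.6, 490.9]
ee_rot: [-179.9, -0.0, 83.5]
force: [-0.3, 0.5, 5.7]
gripper_width: 11.3
time_s: 19.23
ee_pos: [620.9, -48.2, 490.3]
ee_rot: [-179.7, -0.0, 83.5]
force: [-0.4, 0.7, 2.7]
gripper_width: 11.6
t 19.23 grasp w [620.1 -48.  318.3] tester [110.8 -30.  318.3] rot [-179.7   -0.    83.5] F [-0.4  0.7  2.7] w 11.6 q [-6. 21. 74.  0. 86.  1.]
```

View pics/side10.png

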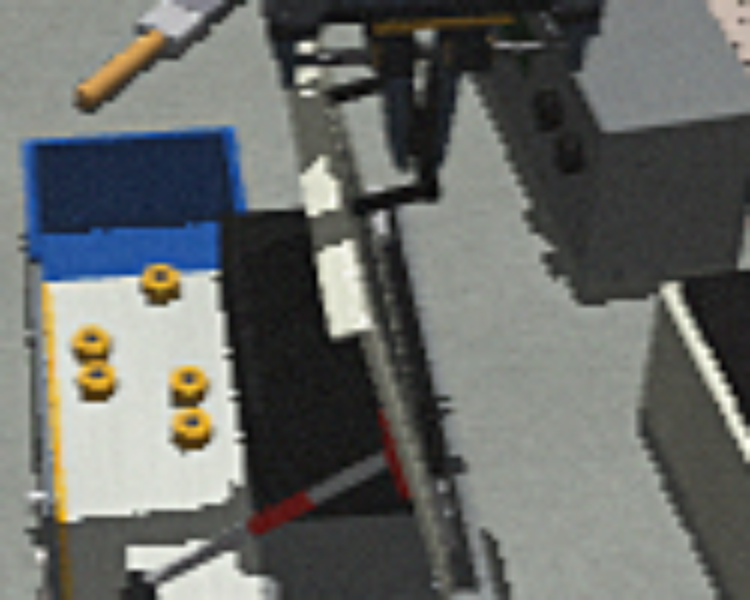

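Tip is entering the cup (around pixel 395,455 in the crop); keep lowering until the force shows seating.

```bash
python3 -m jog '[[0,0,-0.003,0,0,0,0],[0,0,0,0,0,0,0]]';python3 -m jog '[[0,0,-0.003,0,0,0,0],[0,0,0,0,0,0,0]]';  python3 -c "
from h import *
show()"
```

```text
time_s: 19.52
ee_pos: [618.1, -47.9, 489.9]
ee_rot: [-179.8, -0.0, 83.5]
force: [-0.6, -0.1, 0.5]
gripper_width: 11.2
time_s: 19.77
ee_pos: [615.8, -47.6, 490.0]
ee_rot: [-180.0, -0.0, 83.5]
force: [4.2, -0.6, -1.9]
gripper_width: 11.5
t 19.77 grasp w [615.7 -47.5 318. ] tester [106.4 -30.  318. ] rot [-180.    -0.    83.5] F [ 4.2 -0.6 -1.9] w 11.5 q [-5. 20. 75.  0. 85.  1.]
```

```bash
python3 -m jog '[[0,0,-0.001,0,0,0,0],[0,0,0,0,0,0,0],[0.036,0,0,0,0,0,0],[0.036,0,0,0,0,0,0],[0.036,0,0,0,0,0,0],[0.036,0,0,-0.03,0,0,0],[0.036,0,0,-0.05,0,0,0],[0.036,0,0,-0.05,0,0,0],[0.036,0,0,0,0,0,0],[0.036,0,0,0,0,0,0],[0.036,0,0,0,0,0,0],[0.036,0,0,0,0,0,0]]';  python3 -c "
from h import *
show()
f=vision.grab_frame('side'); cv2.imwrite('pics/side11.png',cv2.resize(f['color'][140:240,290:415],(750,600)))
f,W=cloud('top')
R=((W-O)@RT); m=(R[...,0]>20)&(R[...,0]<105)&(abs(R[...,1]+30)<178)&(R[...,2]>130)&(R[...,2]<340)
m&=(R[...,1]>10)|((R[...,1]<-80)&(R[...,1]>-130))
q=R[m]; A=np.polyfit(q[:,2],q[:,0],1); print(len(q),A,'theta',np.pi/2-np.arctan(-A[0]), np.polyval(A,118))
"
```

```text
time_s: 21.28
ee_pos: [614.7, -47.5, 619.1]
ee_rot: [-179.7, -0.0, 83.5]
force: [0.4, -0.6, -0.3]
gripper_width: 35.6
t 21.27 grasp w [613.7 -47.4 447.1] tester [104.4 -30.1 447.1] rot [-179.7   -0.    83.5] F [ 0.4 -0.6 -0.3] w 35.6 q [ -5.  20.  57.   0. 103.   1.]
302 [   1.46924264 -444.9119473 ] theta 2.5439902616787364 -271.54131586955305
```

View pics/side11.png

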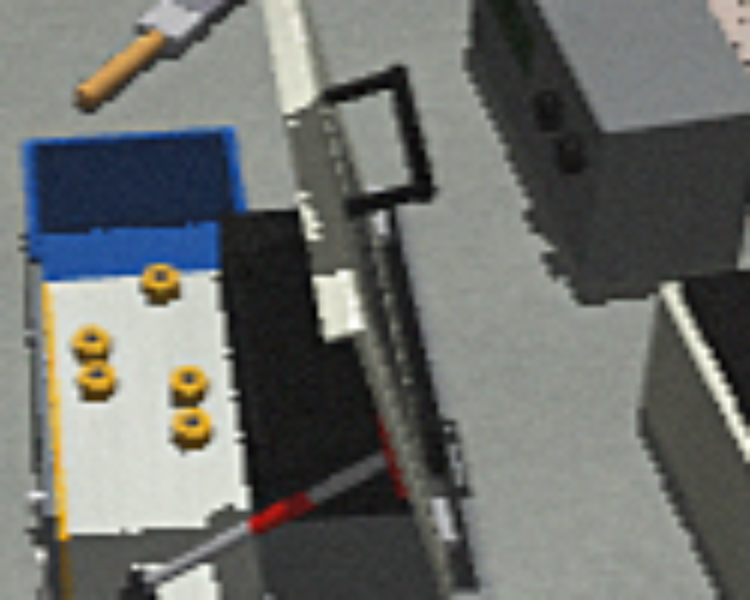

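Run:
```python
from h import *
for c in ('top','side'):
    f,W=cloud(c); col=f['color']
    near=(abs(W[...,0]-495)<90)&(abs(W[...,1]+360)<90)
    cap=near&(W[...,2]>106)&(W[...,2]<122)
    bl=near&(W[...,2]>28)&(W[...,2]<38)
    hsv=cv2.cvtColor(col,cv2.COLOR_BGR2HSV)
    mat=near&(hsv[...,0]>100)&(hsv[...,0]<125)&(hsv[...,1]>150)&(W[...,2]<12)
    for n,m in (('cap',cap),('block',bl),('mat',mat)):
        p=W[m]; print(c,n,m.sum(),np.round(np.median(p,0),1) if m.any() else '', cv2.minAreaRect(p[:,:2].astype(np.float32)) if m.sum()>3 else '')
    if c=='side':
        # bar check
        T=(W-O)@RT
        m=(T[...,0]>90)&(T[...,0]<150)&(abs(T[...,1]+30)<40)&(T[...,2]>290)&(T[...,2]<335)
        print('bar',m.sum(),np.nanmedian(T[m],0))
    y,x=(215,425) if c=='top' else (290,345)
    cv2.imwrite(f'pics/p_{c}.png',cv2.resize(col[y-40:y+40,x-50:x+50],(700,560),interpolation=cv2.INTER_CUBIC))
    print(f['pose'][:3,3])
```

```text
top cap 122 [ 498.4 -352.5  113. ] ((499.13140869140625, -353.98480224609375), (34.18771743774414, 35.727195739746094), 71.75066375732422)
top block 54 [ 487.  -347.3   33. ] ((499.5477600097656, -353.19183349609375), (28.939163208007812, 45.83909225463867), 75.99307250976562)
top mat 907 [ 494.9 -355.6    3.1] ((503.97607421875, -361.4382629394531), (109.87445068359375, 130.11131286621094), 65.99237060546875)
[ 220.01855535  -41.39746047 1242.78043352]
side cap 104 [ 498.4 -356.8  112.7] ((498.19354248046875, -355.15985107421875), (36.509883880615234, 31.854021072387695), 76.6866683959961)
side block 76 [ 498.1 -361.7   32. ] ((498.2671813964844, -356.26910400390625), (30.991403579711914, 43.737525939941406), 75.10240173339844)
side mat 875 [ 502.2 -373.3    2.9] ((503.44830322265625, -361.07366943359375), (115.77993774414062, 128.4281463623047), 66.20752716064453)
bar 52 [104.73710704 -30.05025044 319.1928577 ]
[  289.24307879 -1084.36920098  1188.46705338]
```

View pics/p_top.png

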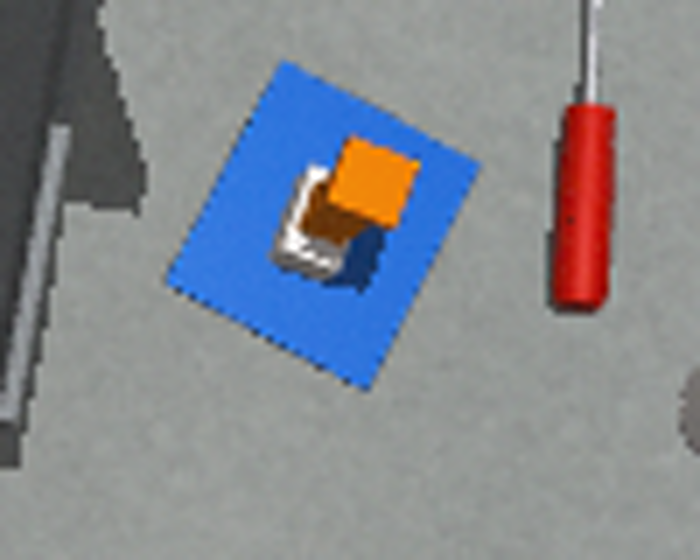

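View pics/p_side.png

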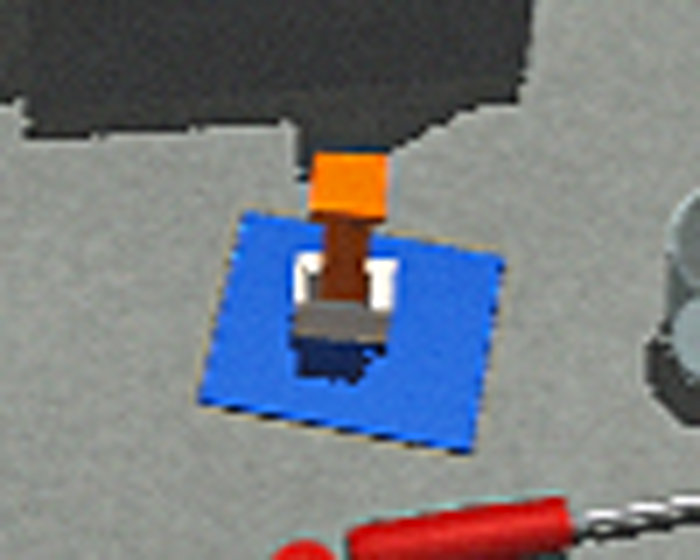

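```bash
python3 -c "
from h import *
rel([499,-354.5,440],tool(-14.8),10)
rel([499,-354.5,78],tool(-14.8),None,p0=np.array([499,-354.5,440+172]),R0=tool(-14.8))
"
```

```text
n 10 shift m [-0.0321  0.0186  0.0008] turn [-0.0003  0.0003  0.1715] total mm [-318.1  -79.9    8.3]
n 7 shift m [ 0.     -0.      0.0517] turn [0. 0. 0.] total mm [  0.  -0. 362.]
```

```bash
python3 -m jog '[[0.06,-0.0321,0.0186,0.0008,0,0,0.1715],[0.06,-0.0321,0.0186,0.0008,0,0,0.1715],[0.06,-0.0321,0.0186,0.0008,0,0,0.1715],[0.06,-0.0321,0.0186,0.0008,0,0,0.1715],[0.06,-0.0321,0.0186,0.0008,0,0,0.1715],[0.06,-0.0321,0.0186,0.0008,0,0,0.1715],[0.06,-0.0321,0.0186,0.0008,0,0,0.1715],[0.06,-0.0321,0.0186,0.0008,0,0,0.1715],[0.06,-0.0321,0.0186,0.0008,0,0,0.1715],[0.06,-0.0321,0.0186,0.0008,0,0,0.1715],[0.06,0,0,0,0,0,0]]'; python3 -m jog '[[0.06,0,0,0.055,0,0,0],[0.06,0,0,0.055,0,0,0],[0.06,0,0,0.055,0,0,0],[0.06,0,0,0.055,0,0,0],[0.06,0,0,0,0,0,0],[0.06,0,0,0,0,0,0]]'; python3 -c "
from h import *
show()
rel([499,-354.5,78],tool(-14.8),4)"
```

```text
time_s: 22.85
ee_pos: [496.9, -354.9, 613.5]
ee_rot: [180.0, 0.1, -15.0]
force: [0.0, -0.2, -0.1]
gripper_width: 59.9
time_s: 23.6
ee_pos: [499.3, -354.1, 394.9]
ee_rot: [179.9, -0.0, -14.7]
force: [0.8, -0.1, 0.4]
gripper_width: 59.7
t 23.6 grasp w [ 499.4 -354.4  222.9] tester [  25.5 -348.   222.9] rot [179.9  -0.  -14.7] F [ 0.8 -0.1  0.4] w 59.7 q [-36.  22.  85.  -0.  72.  68.]
n 4 shift m [-0.0001  0.0001  0.0362] turn [ 0.0004 -0.0002  0.0003] total mm [ -0.3   0.3 144.9]
```

```bash
python3 -m jog '[[0.06,0,0,0.045,0,0,0],[0.06,0,0,0.045,0,0,0],[0.06,0,0,0.035,0,0,0],[0.06,0,0,0.020,0,0,0],[0.06,0,0,0,0,0,0],[0,0,0,0,0,0,0],[0,0,0,0,0,0,0],[0,0,0,0,0,0,0],[0,0,0,0,0,0,0],[0,0,0,0,0,0,0]]' 45
python3 - <<'E'
from h import *
show()
f,W=cloud('side'); cv2.imwrite('pics/side12.png',cv2.resize(f['color'][160:330,240:440],(750,638))[:600])
hsv=cv2.cvtColor(f['color'],cv2.COLOR_BGR2HSV); T=(W-O)@RT
m=(hsv[...,0]>14)&(hsv[...,0]<30)&(hsv[...,1]>120)&(T[...,2]>58)&(T[...,2]<78)&(abs(T[...,0]+46)<55)&(T[...,1]>-90)&(T[...,1]<160)
n,l,s,ce=cv2.connectedComponentsWithStats(m.astype(np.uint8),connectivity=4)
for i in range(1,n):
    if s[i,4]>8:
        p=T[l==i]; top=p[p[:,2]>66]; print(s[i,4],np.round(ce[i]),'rect mid',np.round((top.min(0)+top.max(0))/2,1),np.round(np.ptp(top,axis=0)))
E
```

```text
time_s: 24.85
ee_pos: [498.1, -354.0, 248.9]
ee_rot: [179.9, 0.1, -14.8]
force: [-0.1, 0.6, 6.5]
gripper_width: 33.6
t 24.85 grasp w [ 497.8 -354.1   76.9] tester [  24.  -347.9   76.9] rot [ 1.799e+02  1.000e-01 -1.480e+01] F [-0.1  0.6  6.5] w 33.6 q [-36.  29.  97.  -0.  54.  68.]
14 [316. 187.] rect mid [-30.3 127.5  69.3] [12. 17.  5.]
```

View pics/side12.png

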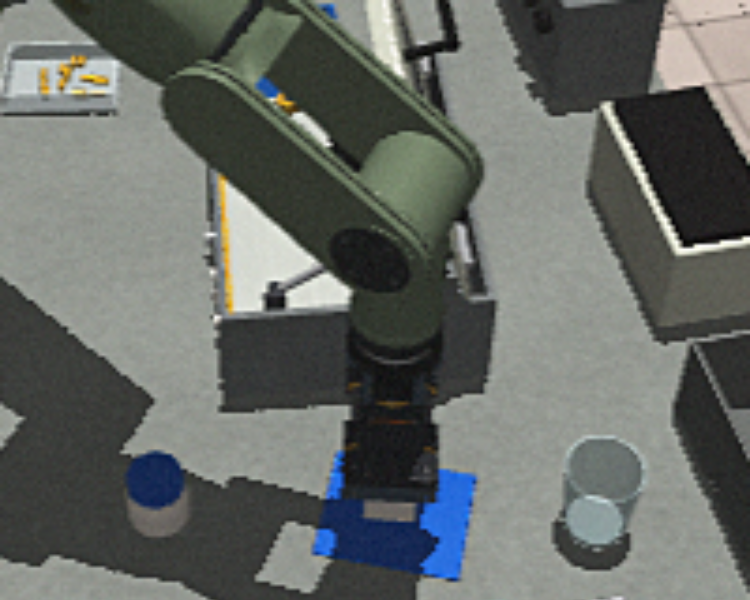

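```bash
python3 -m jog '[[0.06,0,0,0,0,0,0],[0.06,0,0,0,0,0,0],[0.06,0.001,0,0.011,0,0,0],[0.06,0,0,0,0,0,0],[0,0,0,0,0,0,0],[0,0,0,0,0,0,0],[0,0,0,0,0,0,0],[0,0,0,0,0,0,0],[0,0,0,0,0,0,0]]' 45; python3 -c "
from h import *
show()"
```

```text
time_s: 26.02
ee_pos: [498.8, -354.0, 236.8]
ee_rot: [180.0, 0.2, -14.8]
force: [-0.4, 0.4, -0.0]
gripper_width: 27.2
t 26.02 grasp w [ 498.3 -353.9   64.8] tester [  24.4 -347.7   64.8] rot [180.    0.2 -14.8] F [-0.4  0.4 -0. ] w 27.2 q [-36.  30.  97.  -0.  53.  68.]
```

```bash
python3 -m jog '[[0,0,0,0,0,0,0],[0,0,0,0,0,0,0],[0,0,0,0,0,0,0]]' 45; python3 -c "
from h import *
show()
rel([498,-353,262],tool(-14.8),4)"
```

```text
time_s: 26.4
ee_pos: [498.8, -354.0, 236.8]
ee_rot: [180.0, 0.2, -14.8]
force: [0.9, -0.1, 1.6]
gripper_width: 26.9
t 26.4 grasp w [ 498.3 -354.    64.8] tester [  24.4 -347.7   64.8] rot [180.    0.2 -14.8] F [ 0.9 -0.1  1.6] w 26.9 q [-36.  30.  97.  -0.  53.  68.]
n 4 shift m [-0.0003 -0.0002 -0.0493] turn [0.0001 0.0007 0.    ] total mm [  -1.6   -0.8 -197.2]
```

```bash
python3 -c "
from h import *
f=vision.grab_frame('side'); cv2.imwrite('pics/side13.png',cv2.resize(f['color'][245:325,295:395],(750,600),interpolation=cv2.INTER_CUBIC))
f=vision.grab_frame('top'); cv2.imwrite('pics/top13.png',cv2.resize(f['color'][165:265,360:485],(750,600),interpolation=cv2.INTER_CUBIC))
"
```

```text
(no output)
```

View pics/side13.png

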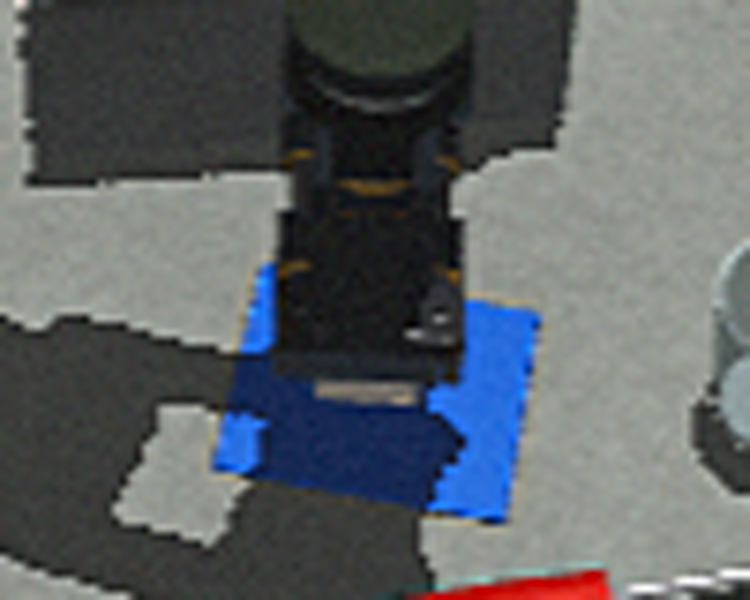

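View pics/top13.png

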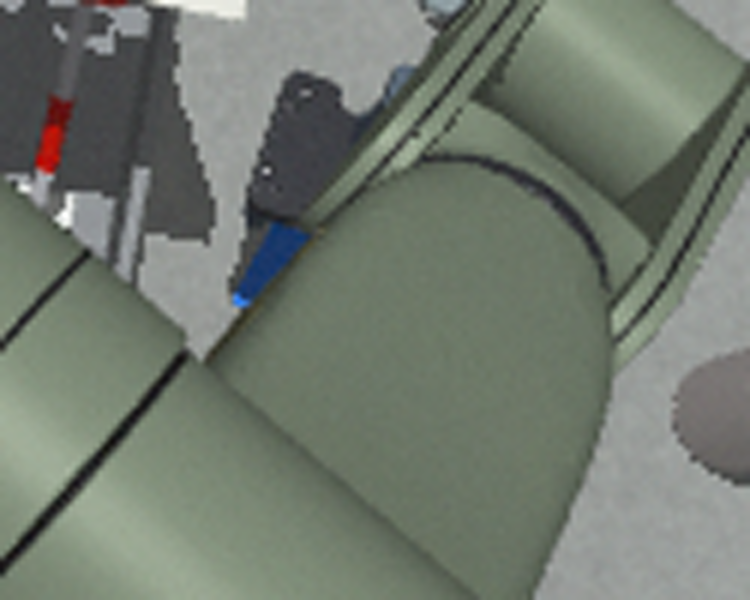

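```bash
python3 -m jog '[[0.06,0,0,0,0,0,0],[0.06,0,0,0,0,0,0],[0.06,0,0,0.008,0,0,0],[0.06,0,0,0,0,0,0],[0,0,0,0,0,0,0],[0,0,0,0,0,0,0],[0,0,0,0,0,0,0],[0,0,0,0,0,0,0],[0,0,0,0,0,0,0]]' 45; python3 -c "
from h import *
show()"
```

```text
time_s: 27.62
ee_pos: [498.7, -354.0, 228.7]
ee_rot: [180.0, 0.2, -14.8]
force: [0.0, -0.4, 0.7]
gripper_width: 26.9
t 27.62 grasp w [ 498.2 -353.9   56.7] tester [  24.3 -347.7   56.7] rot [180.    0.2 -14.8] F [ 0.  -0.4  0.7] w 26.9 q [-36.  30.  98.  -0.  52.  68.]
```

```bash
python3 -m jog '[[0,0,0,0,0,0,0],[0,0,0,0,0,0,0],[0,0,0,-0.02,0,0,0],[0,0,0,-0.04,0,0,0],[0,0,0,-0.04,0,0,0],[0,0,0,0,0,0,0],[0,0,0,0,0,0,0]]' 60; python3 -c "
from h import *
show()
f=vision.grab_frame('side'); cv2.imwrite('pics/side14.png',cv2.resize(f['color'][225:325,295:420],(750,600),interpolation=cv2.INTER_CUBIC))
"
```

```text
time_s: 28.5
ee_pos: [498.5, -353.7, 327.5]
ee_rot: [-180.0, 0.3, -14.8]
force: [-0.1, -0.0, -1.8]
gripper_width: 26.8
t 28.5 grasp w [ 497.7 -353.4  155.5] tester [  23.7 -347.2  155.5] rot [-180.     0.3  -14.8] F [-0.1 -0.  -1.8] w 26.8 q [-36.  25.  91.  -0.  64.  68.]
```

View pics/side14.png

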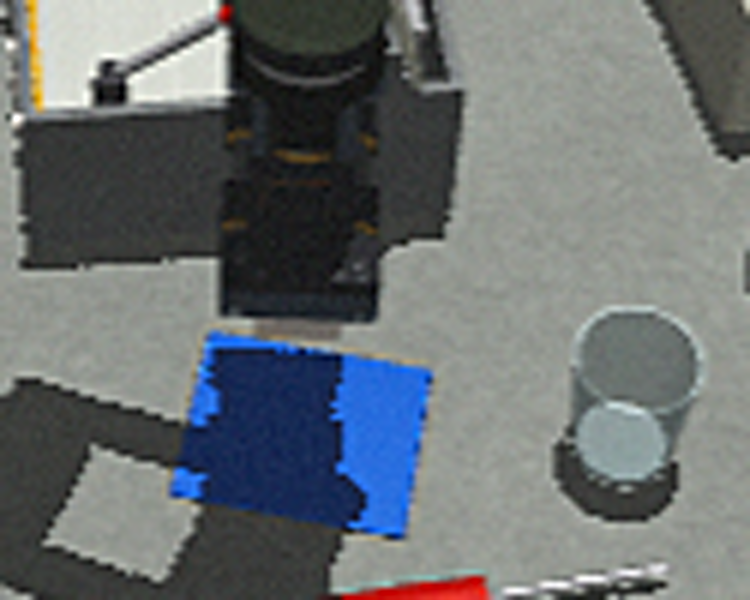

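```bash
cat >> h.py <<'E'
def ray(f,uv,z):
    fo=200/np.tan(np.radians(f["fov_y"]/2)); d=f["pose"][:3,:3]@np.array([(uv[0]-f["cx"])/fo,(uv[1]-f["cy"])/fo,1]); o=f["pose"][:3,3]
    return o+d*(z-o[2])/d[2]
def slugs(c,x0=-112,x1=20,y0=-90,y1=162):
    f,W=cloud(c); T=(W-O)@RT; hsv=cv2.cvtColor(f['color'],cv2.COLOR_BGR2HSV)
    v,u=np.mgrid[0:400,0:640]
    m=(hsv[...,0]>12)&(hsv[...,0]<32)&(hsv[...,1]>110)&(hsv[...,2]>50)&(T[...,2]>50)&(T[...,2]<85)&(T[...,0]>x0)&(T[...,0]<x1)&(T[...,1]>y0)&(T[...,1]<y1)
    n,l,s,ce=cv2.connectedComponentsWithStats(m.astype(np.uint8),connectivity=4)
    for i in range(1,n):
        if s[i,4]>5: print(c,s[i,4],'px',np.round(ce[i]),'tester',np.round(t(ray(f,ce[i],65))[:2],1))
    return f
E
python3 - <<'E'
from h import *
f=slugs('side')
for q in [(316.7,186.7),(305,197),(306.2,203),(321.3,203.7),(322,210.8)]: print(np.round(t(ray(f,q,65)),1))
f=slugs('top'); cv2.imwrite('pics/top14.png',cv2.resize(f['color'][100:300,180:480],(750,500)))
E
```

```text
side 59 px [299. 210.] tester [-105.    3.]
side 50 px [305. 201.] tester [-77.1  51.5]
side 30 px [321. 211.] tester [-18.4 -11.8]
[-25.3 130.3  65. ]
[-76.5  74.5  65. ]
[-73.8  40.1  65. ]
[-15.2  30.4  65. ]
[-15.9  -8.5  65. ]
top 40 px [277. 189.] tester [-26.5 132.6]
top 41 px [307. 192.] tester [-16.5  32.2]
top 39 px [319. 195.] tester [-16.8  -7.3]
top 37 px [290. 207.] tester [-76.2  76.5]
top 41 px [300. 209.] tester [-74.7  42.1]
```

View pics/top14.png

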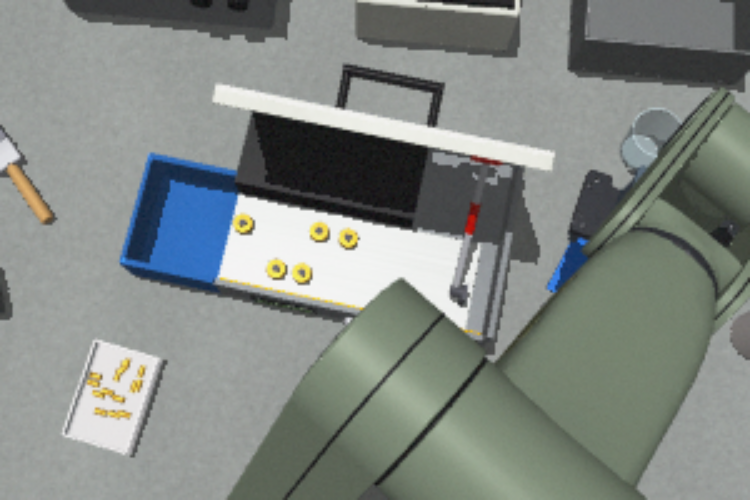

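```bash
python3 -c "
from h import *
show()
rel([498,-354,340],tool(-14.8),4)
rel(w([-20,-52,340]),tool(-6.5),6,p0=np.array([498,-354,340+172]),R0=tool(-14.8))
rel(w([-20,-52,150]),tool(-6.5),4,p0=w([-20,-52,340+172]),R0=tool(-6.5))
"
```

```text
t 28.65 grasp w [ 497.6 -353.3  154.8] tester [  23.7 -347.2  154.8] rot [-179.9    0.4  -14.8] F [ 0.4 -1.  -1.2] w 26.4 q [-36.  25.  91.  -0.  64.  68.]
n 4 shift m [-0.0003  0.0001 -0.0463] turn [-0.0003  0.0016  0.    ] total mm [-1.800e+00  1.000e-01 -1.852e+02]
n 6 shift m [-0.0115 -0.0485  0.    ] turn [ 0.      0.     -0.0241] total mm [ -86.4 -286.3    0. ]
n 4 shift m [-0.     -0.      0.0475] turn [0. 0. 0.] total mm [ -0.  -0. 190.]
```

```bash
python3 -m jog '[[0,-0.0003,0,-0.0463,0,0.0016,0],[0,-0.0003,0,-0.0463,0,0.0016,0],[0,-0.0003,0,-0.0463,0,0.0016,0],[0,-0.0003,0,-0.0463,0,0.0016,0],[0,-0.0115,-0.0485,0,0,0,-0.0241],[0,-0.0115,-0.0485,0,0,0,-0.0241],[0,-0.0115,-0.0485,0,0,0,-0.0241],[0,-0.0115,-0.0485,0,0,0,-0.0241],[0,-0.0115,-0.0485,0,0,0,-0.0241],[0,-0.0115,-0.0485,0,0,0,-0.0241],[0,0,0,0,0,0,0],[0,0,0,0,0,0,0]]'; python3 -c "
from h import *
show()
f=vision.grab_frame('side'); cv2.imwrite('pics/side15.png',cv2.resize(f['color'][60:260,240:490],(750,600),interpolation=cv2.INTER_CUBIC))
rel(w([-20,-52,150]),tool(-6.5),4)"
```

```text
time_s: 30.15
ee_pos: [487.8, -55.4, 512.8]
ee_rot: [179.9, -0.1, -6.5]
force: [0.1, 0.8, -1.9]
gripper_width: 27.2
t 30.15 grasp w [488.1 -55.7 340.8] tester [-19.5 -52.5 340.8] rot [ 1.799e+02 -1.000e-01 -6.500e+00] F [ 0.1  0.8 -1.9] w 27.2 q [-8.  8. 88. -0. 84. 89.]
n 4 shift m [-0.0001 -0.0002  0.0477] turn [ 0.0003 -0.0005 -0.0002] total mm [ -0.7  -1.  190.9]
```

View pics/side15.png

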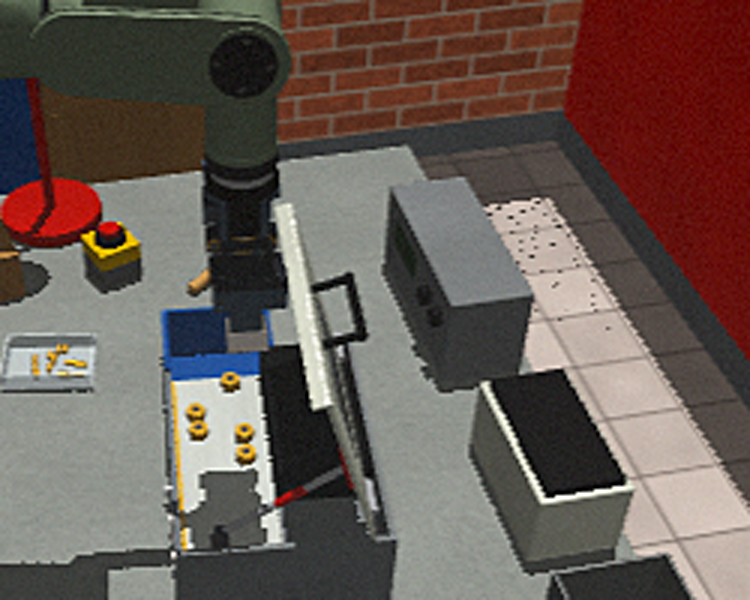

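```bash
python3 -m jog '[[0,-0.0007,-0.001,0.0475,0,0,0],[0,0,0,0.0475,0,0,0],[0,0,0,0.0475,0,0,0],[0,0,0,0.0475,0,0,0],[0,0,0,0,0,0,0],[0,0,0,0,0,0,0]]'; python3 -c "
from h import *
show()
f,W=cloud('side'); cv2.imwrite('pics/side16.png',cv2.resize(f['color'][130:260,280:440],(738,600),interpolation=cv2.INTER_CUBIC))
T=(W-O)@RT
m=(abs(T[...,0]+20)<35)&(T[...,1]>-75)&(T[...,1]<-55)&(T[...,2]>80)&(T[...,2]<140)
q=T[m]; print(len(q)); 
for z in range(84,136,4):
  k=q[abs(q[:,2]-z)<2]
  if len(k): print(z,len(k),np.round(k.min(0)),np.round(k.max(0)))
"
```

```text
time_s: 30.95
ee_pos: [488.5, -55.1, 325.0]
ee_rot: [180.0, -0.3, -6.6]
force: [-1.1, -0.2, -0.5]
gripper_width: 26.8
t 30.95 grasp w [489.5 -55.4 153. ] tester [-18.1 -52.1 153. ] rot [180.   -0.3  -6.6] F [-1.1 -0.2 -0.5] w 26.8 q [ -8.  15. 107.  -0.  58.  89.]
87
88 1 [ 13. -60.  87.] [ 13. -60.  87.]
96 1 [ 13. -59.  96.] [ 13. -59.  96.]
100 5 [-24. -65.  99.] [ -2. -64. 101.]
104 10 [-39. -70. 103.] [ 14. -57. 106.]
108 12 [-35. -68. 106.] [  5. -62. 109.]
112 12 [-39. -71. 110.] [  2. -62. 114.]
116 6 [-28. -69. 114.] [  5. -63. 118.]
120 10 [-39. -70. 119.] [  5. -63. 122.]
124 13 [-39. -70. 122.] [  5. -55. 126.]
128 6 [-21. -69. 126.] [  2. -63. 130.]
132 5 [-39. -69. 131.] [  2. -57. 133.]
```

View pics/side16.png

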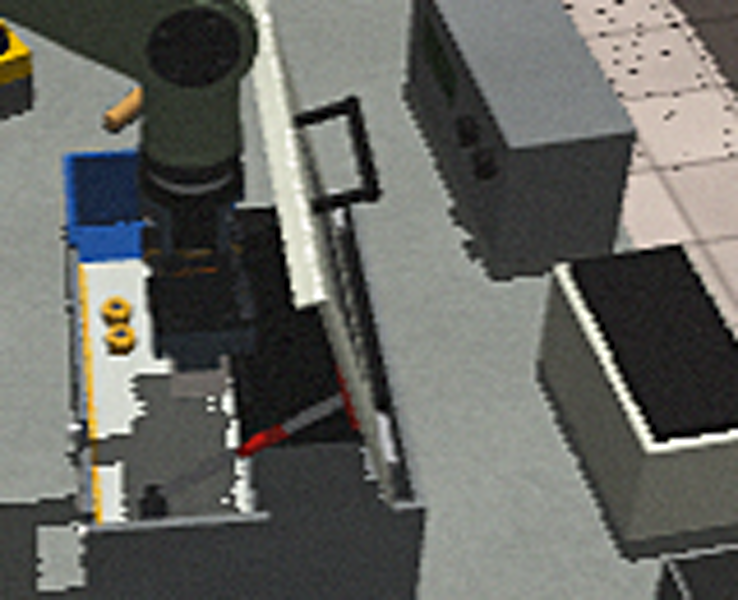

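```bash
python3 -m jog '[[0,-0.001,0,0.02,0,0,0],[0,0,0,0.02,0,0,0],[0,0,0,0,0,0,0],[0,0,0,0,0,0,0]]'; python3 -c "
from h import *
show()"
```

```text
time_s: 31.5
ee_pos: [487.4, -54.4, 285.2]
ee_rot: [180.0, -0.4, -6.5]
force: [0.3, -0.0, -1.5]
gripper_width: 26.7
t 31.5 grasp w [488.6 -54.6 113.2] tester [-19.1 -51.4 113.2] rot [180.   -0.4  -6.5] F [ 0.3 -0.  -1.5] w 26.7 q [ -8.  17. 111.  -0.  52.  89.]
```

```bash
python3 -m jog '[[0,0,-0.01,0.0025,0,0,0],[0,0,-0.02,0,0,0,0],[0,0,-0.02,0,0,0,0],[0,0,-0.02,0,0,0,0],[0,0,-0.02,0,0,0,0],[0,0,-0.02,0,0,0,0],[0,0,0,0,0,0,0]]'; python3 -c "
from h import *
show()
f=vision.grab_frame('side'); cv2.imwrite('pics/side17.png',cv2.resize(f['color'][130:260,280:440],(738,600),interpolation=cv2.INTER_CUBIC))
slugs('side');slugs('top')"
```

```text
time_s: 32.38
ee_pos: [499.4, 56.4, 281.4]
ee_rot: [180.0, -0.2, -6.4]
force: [0.4, -0.1, -1.4]
gripper_width: 27.0
t 32.38 grasp w [500.1  56.3 109.4] tester [-20.2  60.1 109.4] rot [180.   -0.2  -6.4] F [ 0.4 -0.1 -1.4] w 27.0 q [  5.  18. 109.  -0.  52. 102.]
side 25 px [298. 198.] tester [-104.9   72.8]
side 58 px [305. 200.] tester [-76.7  55. ]
side 30 px [299. 220.] tester [-104.7  -45.8]
```

View pics/side17.png

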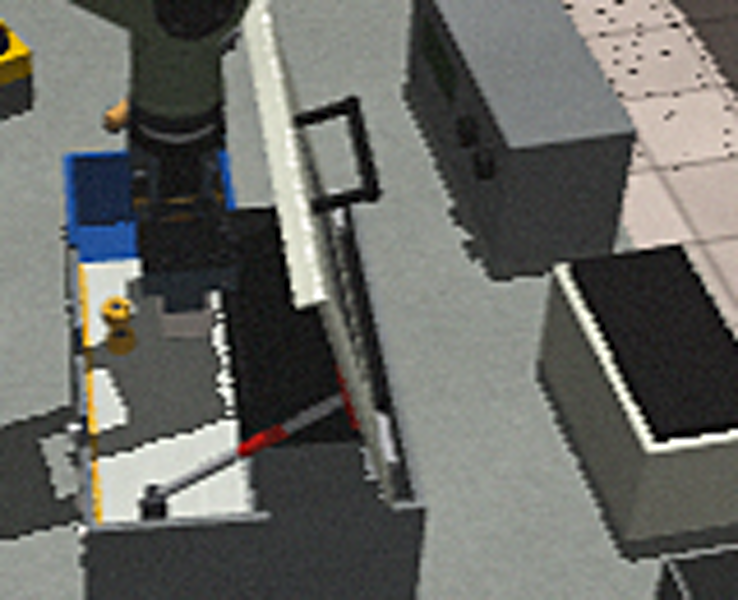

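Slugs in lane A are hidden ahead of the pusher (190,315); none left behind. Continue over the ledge.

```bash
python3 -m jog '[[0,0,-0.02,0,0,0,0],[0,0,-0.02,0,0,0,0],[0,0,-0.02,0,0,0,0],[0,0,-0.015,0,0,0,0],[0,0,-0.01,0,0,0,0],[0,0,0,0,0,0,0],[0,0,0,0,0,0,0]]'; python3 -c "
from h import *
show()
f=vision.grab_frame('side'); cv2.imwrite('pics/side18.png',cv2.resize(f['color'][130:260,280:440],(738,600),interpolation=cv2.INTER_CUBIC))
slugs('side');slugs('top')"
```

```text
time_s: 33.4
ee_pos: [508.7, 139.3, 280.8]
ee_rot: [179.9, -0.2, -6.5]
force: [0.3, 0.4, -1.1]
gripper_width: 27.0
t 33.4 grasp w [509.2 139.1 108.8] tester [-20.6 143.4 108.8] rot [179.9  -0.2  -6.5] F [ 0.3  0.4 -1.1] w 27.0 q [ 14.  21. 106.  -0.  53. 111.]
side 6 px [297. 189.] tester [-105.4  124.6]
side 55 px [299. 211.] tester [-104.9   -2.2]
side 58 px [305. 200.] tester [-76.7  55.7]
top 41 px [290. 207.] tester [-76.7  76.5]
top 41 px [300. 209.] tester [-74.7  42.7]
```

View pics/side18.png

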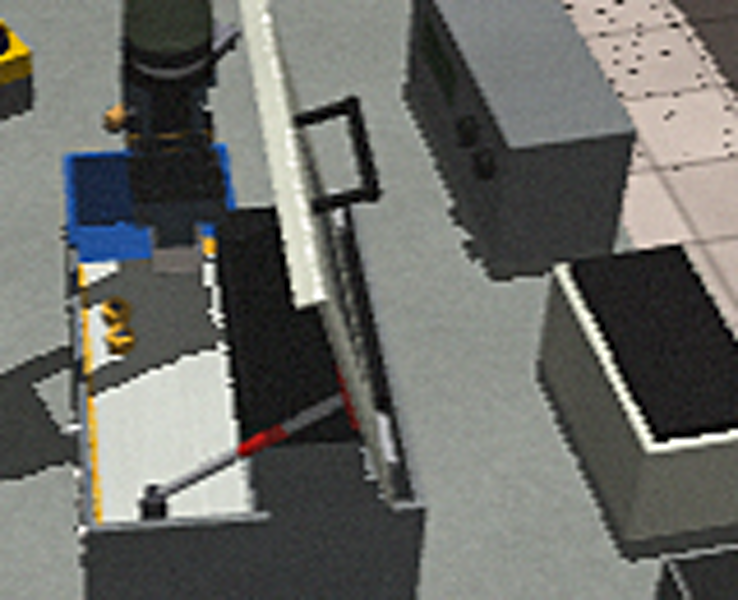

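```bash
python3 -c "
from h import *
f=slugs('side',y1=300)
for z in (65,20): print(t(ray(f,(325.1,182.7),z)))"; python3 -m jog '[[0,0,-0.012,0,0,0,0],[0,0,-0.01,0,0,0,0],[0,0,0,0,0,0,0],[0,0,0,0,0,0,0]]'; python3 -m jog '[[0,0,0,-0.03,0,0,0],[0,0,0.02,-0.04,0,0,0],[0,0,0.04,-0.04,0,0,0],[0,0,0.05,0,0,0,0],[0,-0.02,0.05,0,0,0,0],[0,-0.035,0.02,0,0,0,0],[0,0,0,0,0,0,0]]';python3 -c "
from h import *
show()
f=vision.grab_frame('side'); cv2.imwrite('pics/side19.png',cv2.resize(f['color'][130:260,280:440],(738,600),interpolation=cv2.INTER_CUBIC))
f=slugs('top',y1=300);cv2.imwrite('pics/top19.png',cv2.resize(f['color'][100:300,180:480],(750,500)))"
```

```text
side 50 px [299. 211.] tester [-104.9   -1.3]
side 57 px [305. 200.] tester [-76.7  55.5]
[ 11.11342575 151.15407238  65.        ]
[ 15.58834791 201.15279023  20.        ]
time_s: 34.1
ee_pos: [511.2, 161.6, 280.8]
ee_rot: [180.0, -0.2, -6.5]
force: [-0.3, 0.2, -1.3]
gripper_width: 26.7
time_s: 34.98
ee_pos: [433.6, -12.2, 390.8]
ee_rot: [179.9, -0.1, -6.7]
force: [1.3, 0.7, -1.2]
gripper_width: 26.9
t 34.98 grasp w [433.8 -12.4 218.8] tester [-78.3 -15.7 218.8] rot [ 1.799e+02 -1.000e-01 -6.700e+00] F [ 1.3  0.7 -1.2] w 26.9 q [ -3.   6. 108.  -0.  66.  94.]
top 20 px [291. 208.] tester [-78.2  71.8]
top 24 px [299. 210.] tester [-79.2  44.5]
```

View pics/side19.png

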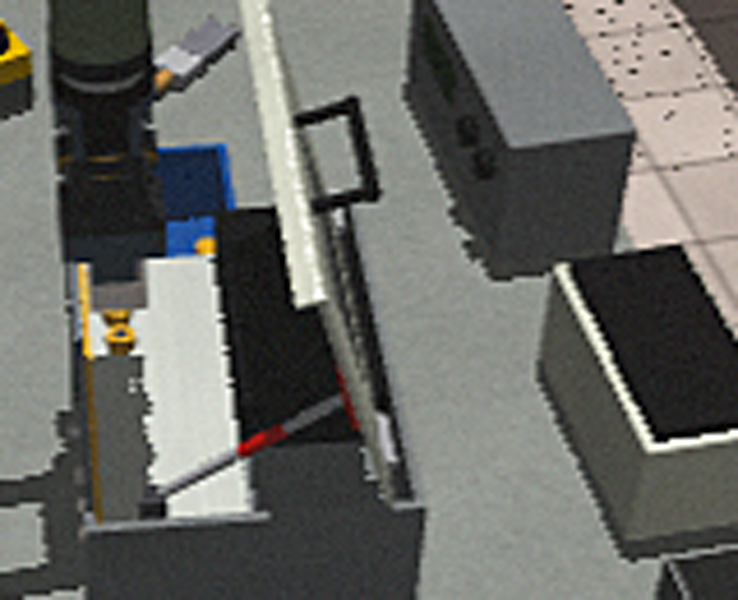

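View pics/top19.png

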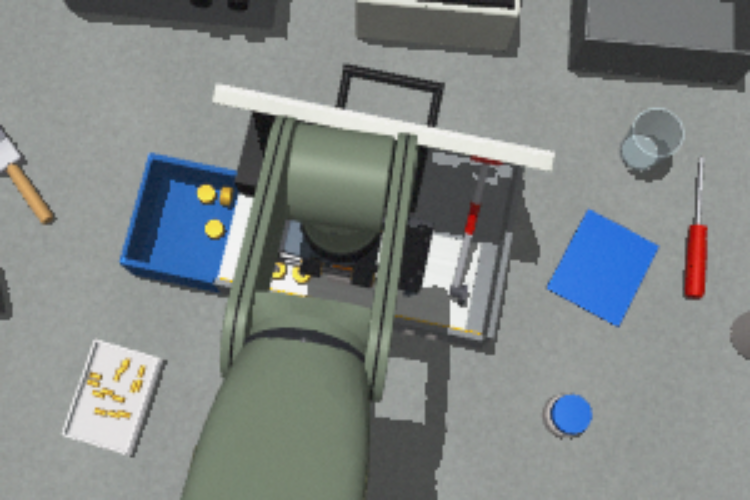

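Run:
```python
from h import *
for c in('top','side'):
    f,W=cloud(c); T=(W-O)@RT; hsv=cv2.cvtColor(f['color'],cv2.COLOR_BGR2HSV)
    m=(hsv[...,0]>12)&(hsv[...,0]<32)&(hsv[...,1]>110)&(T[...,1]>140)&(T[...,1]<290)&(abs(T[...,0]+46)<80)
    n,l,s,ce=cv2.connectedComponentsWithStats(m.astype(np.uint8),connectivity=4)
    for i in range(1,n):
        if s[i,4]>5: q=T[l==i]; print(c,s[i,4],np.round(ce[i]),np.round(np.median(q,0)),q.min(0).round(),q.max(0).round())
```

```text
top 42 [262. 177.] [ 15. 200.  20.] [  3. 189.  14.] [ 27. 212.  26.]
top 32 [270. 178.] [ 14. 171.  29.] [  4. 165.  19.] [ 28. 179.  36.]
top 43 [265. 191.] [-31. 177.  20.] [-42. 165.  14.] [-20. 189.  26.]
side 10 [324. 183.] [ 11. 200.  19.] [  6. 144.  13.] [ 15. 211.  75.]
```

```bash
python3 -m jog '[[0,0.001,0,0.04,0,0,0.003],[0,0,0,0.04,0,0,0],[0,0,0,0.03,0,0,0],[0,0,0,0,0,0,0],[0,0,0,0,0,0,0]]'; python3 -c "
from h import *
show()"
```

```text
time_s: 35.8
ee_pos: [438.0, -10.9, 280.6]
ee_rot: [180.0, -0.2, -6.6]
force: [0.6, 0.2, -1.1]
gripper_width: 26.9
t 35.8 grasp w [438.5 -11.  108.6] tester [-73.8 -13.8 108.6] rot [180.   -0.2  -6.6] F [ 0.6  0.2 -1.1] w 26.9 q [ -3.  13. 117.  -0.  49.  94.]
```

```bash
python3 -m jog '[[0,-0.001,-0.02,0,0,0,0],[0,-0.001,-0.02,0,0,0,0],[0,0,-0.02,0,0,0,0],[0,0,-0.02,0,0,0,0],[0,0,-0.02,0,0,0,0],[0,0,0,0,0,0,0]]'; python3 -c "
from h import *
show()
f=vision.grab_frame('side'); cv2.imwrite('pics/side20.png',cv2.resize(f['color'][130:260,280:440],(738,600),interpolation=cv2.INTER_CUBIC))
f=slugs('top',y1=300);cv2.imwrite('pics/top20.png',cv2.resize(f['color'][100:300,180:480],(750,500)))"
```

```text
time_s: 36.55
ee_pos: [447.3, 89.3, 281.0]
ee_rot: [180.0, -0.2, -6.5]
force: [0.1, 0.8, -0.5]
gripper_width: 27.1
t 36.55 grasp w [448.   89.2 109. ] tester [-75.7  86.9 109. ] rot [180.   -0.2  -6.5] F [ 0.1  0.8 -0.5] w 27.1 q [ 10.  15. 115.  -0.  50. 106.]
```

View pics/side20.png

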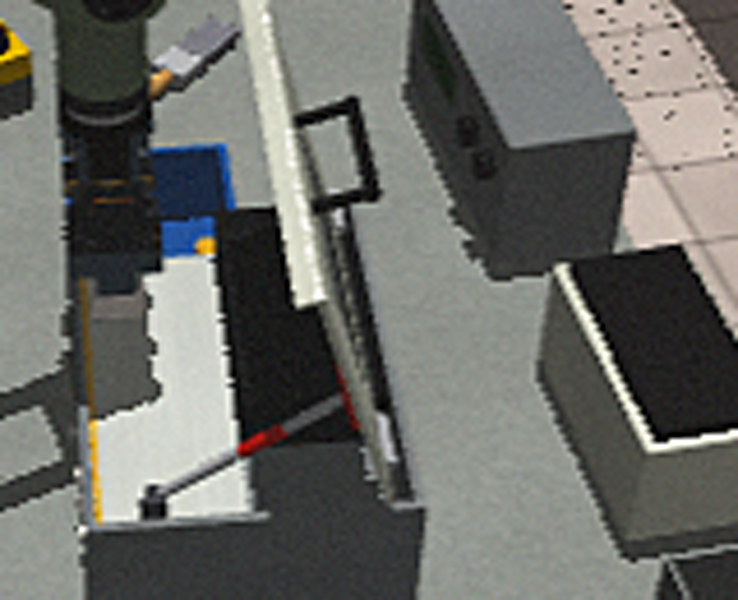

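View pics/top20.png

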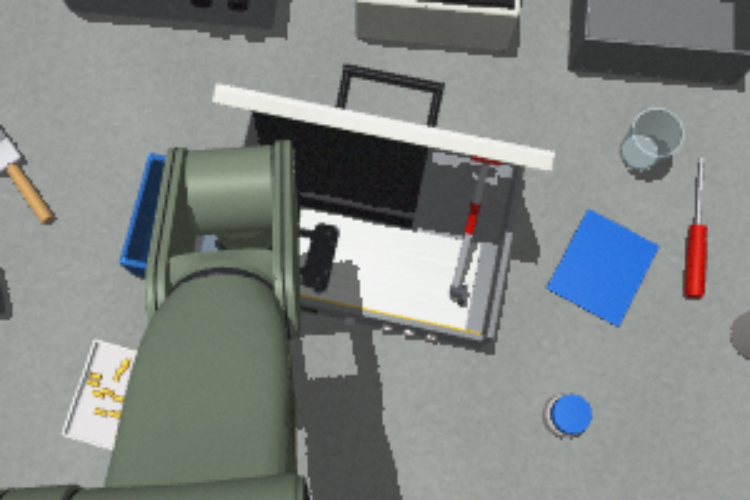

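Nothing left behind the pusher (125,300); push over the ledge.

```bash
python3 -m jog '[[0,0,-0.02,0,0,0,0],[0,0,-0.02,0,0,0,0],[0,0,-0.015,0,0,0,0],[0,0,-0.012,0,0,0,0],[0,0,-0.01,0,0,0,0],[0,0,0,0,0,0,0],[0,0,0,0,0,0,0]]'; python3 -m jog '[[0,0,0,-0.03,0,0,0],[0,0,0.02,-0.05,0,0,0],[0,0,0.06,-0.05,0,0,0],[0,0,0.06,-0.05,0,0,0],[0,0,0.06,-0.05,0,0,0],[0,0,0.06,0,0,0,0],[0,0,0,0,0,0,0]]'
python3 - <<'E'
from h import *
show()
for c in('top','side'):
    f,W=cloud(c); T=(W-O)@RT; hsv=cv2.cvtColor(f['color'],cv2.COLOR_BGR2HSV)
    cv2.imwrite(f'pics/{c}21.png',cv2.resize(f['color'][100:300,180:480],(750,500)))
    m=(hsv[...,0]>12)&(hsv[...,0]<32)&(hsv[...,1]>110)&(T[...,1]>-100)&(T[...,1]<290)&(abs(T[...,0]+46)<80)
    n,l,s,ce=cv2.connectedComponentsWithStats(m.astype(np.uint8),connectivity=4)
    for i in range(1,n):
        if s[i,4]>5: q=T[l==i]; print(c,s[i,4],np.round(ce[i]),np.round(np.median(q,0)),q.min(0).round(),q.max(0).round())
E
```

```text
time_s: 37.52
ee_pos: [455.7, 164.5, 280.6]
ee_rot: [179.9, -0.2, -6.7]
force: [-0.1, -0.0, -1.5]
gripper_width: 26.9
time_s: 38.4
ee_pos: [428.1, -61.0, 481.3]
ee_rot: [179.9, -0.2, -7.1]
force: [0.1, -0.0, -1.3]
gripper_width: 26.8
t 38.4 grasp w [428.7 -61.4 309.3] tester [-77.8 -64.9 309.3] rot [179.9  -0.2  -7.1] F [ 0.1 -0.  -1.3] w 26.8 q [-10.   3.  98.  -0.  79.  88.]
top 41 [262. 177.] [ 14. 200.  20.] [  4. 190.  14.] [ 27. 211.  25.]
top 31 [270. 178.] [ 15. 170.  30.] [  5. 165.  14.] [ 26. 177.  36.]
top 41 [265. 191.] [-31. 177.  20.] [-42. 166.  16.] [-19. 190.  23.]
top 29 [264. 204.] [-77. 168.  30.] [-86. 163.  17.] [-67. 176.  34.]
top 39 [254. 205.] [-86. 202.  21.] [-95. 191.  14.] [-75. 214.  25.]
top 11 [335. 203.] [-87. -65. 316.] [-103.  -73.  308.] [-86. -54. 395.]
side 7 [313. 151.] [-45. -47. 384.] [-51. -51. 380.] [-41. -42. 391.]
side 6 [302. 151.] [-79. -75. 407.] [-87. -77. 405.] [-71. -70. 409.]
side 12 [324. 183.] [ 12. 199.  21.] [  6. 141.  17.] [ 15. 208.  77.]
side 63 [299. 208.] [-105.   26.   56.] [-108.  -95.   49.] [-102.  153.   61.]
```

View pics/top21.png

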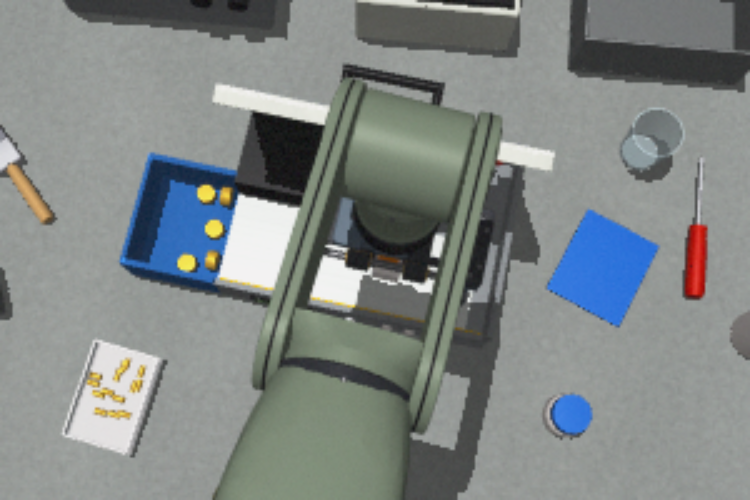

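View pics/side21.png

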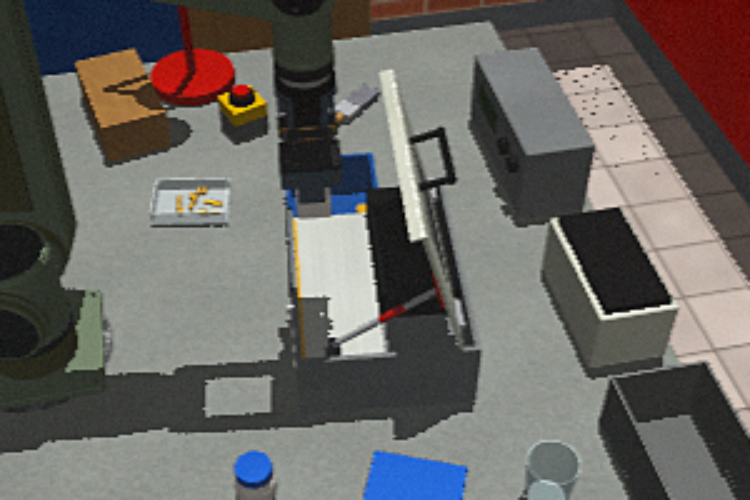

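```bash
python3 -c "
from h import *
show()
rel([503,-360,309],tool(-14.8),7)
rel([503,-360,60],tool(-14.8),6,p0=np.array([503,-360,309+172]),R0=tool(-14.8))
"
```

```text
t 38.5 grasp w [429.2 -58.2 308.6] tester [-77.8 -61.7 308.6] rot [-1.8e+02 -1.0e-01 -6.8e+00] F [-0.3  0.4 -1.6] w 27.1 q [-9.  3. 99.  0. 79. 88.]
n 7 shift m [ 0.0181  0.0406 -0.    ] turn [-0.     -0.0003  0.0199] total mm [ 1.096e+02  2.909e+02 -2.000e-01]
n 6 shift m [ 0.     -0.      0.0415] turn [0. 0. 0.] total mm [  0.  -0. 249.]
```

```bash
python3 -m jog '[[0,0.0181,0.0406,0,0,0,0.0199],[0,0.0181,0.0406,0,0,0,0.0199],[0,0.0181,0.0406,0,0,0,0.0199],[0,0.0181,0.0406,0,0,0,0.0199],[0,0.0181,0.0406,0,0,0,0.0199],[0,0.0181,0.0406,0,0,0,0.0199],[0,0.0181,0.0406,0,0,0,0.0199],[0,0,0,0,0,0,0],[0,0,0,0,0,0,0]]'; python3 -m jog '[[0,0,0,0.05,0,0,0],[0,0,0,0.05,0,0,0],[0,0,0,0.05,0,0,0],[0,0,0,0.04,0,0,0],[0,0,0,0.03,0,0,0],[0,0,0,0,0,0,0],[0,0,0,0,0,0,0]]'; python3 -c "
from h import *
show()
rel([503,-360,57],tool(-14.8),3)
f=vision.grab_frame('side'); cv2.imwrite('pics/side22.png',cv2.resize(f['color'][225:325,295:420],(750,600),interpolation=cv2.INTER_CUBIC))"
```

```text
time_s: 39.62
ee_pos: [504.8, -357.9, 480.6]
ee_rot: [-179.9, -0.1, -14.6]
force: [-0.5, -0.0, -1.6]
gripper_width: 26.9
time_s: 40.5
ee_pos: [505.4, -358.9, 263.0]
ee_rot: [179.9, -0.3, -14.6]
force: [0.2, 0.0, -1.4]
gripper_width: 27.0
t 40.5 grasp w [ 506.3 -359.3   91. ] tester [  33.  -352.2   91. ] rot [179.9  -0.3 -14.6] F [ 0.2  0.  -1.4] w 27.0 q [-36.  29.  95.   0.  56.  68.]
n 3 shift m [-0.0007  0.0005  0.0113] turn [ 0.0003 -0.0019  0.0012] total mm [-2.2  1.6 34. ]
```

View pics/side22.png

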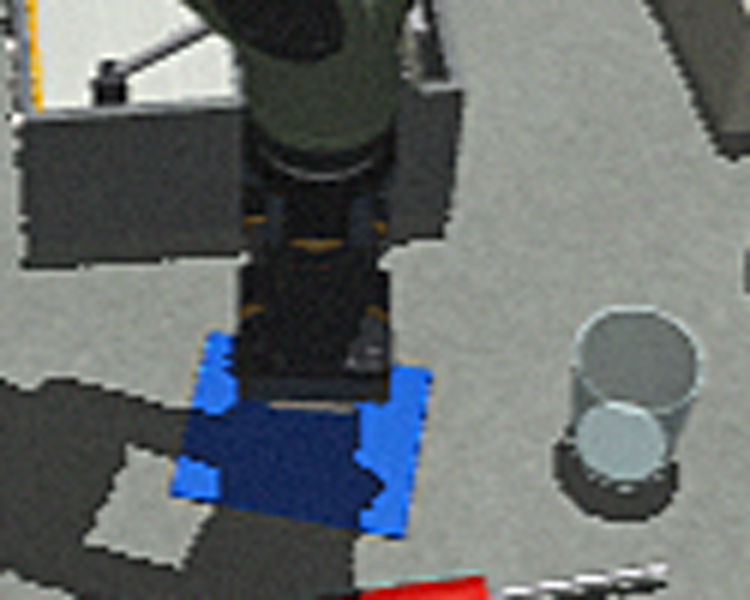

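```bash
python3 -c "
from h import *
f,W=cloud('side')
for v in range(284,302):
  r=W[v,344]; print(v,np.round(W[v,340]),np.round(W[v,346]),f['color'][v,343])
"
```

```text
284 [ 464. -436.  195.] [ 481. -439.  194.] [26 24 22]
285 [ 464. -437.  192.] [ 480. -443.  196.] [22 26 25]
286 [ 463. -441.  193.] [ 480. -443.  191.] [25 20 25]
287 [ 463. -440.  186.] [ 481. -443.  185.] [28 29 25]
288 [ 464. -438.  177.] [ 480. -445.  183.] [42 39 35]
289 [ 466. -432.  164.] [ 483. -436.  163.] [50 41 34]
290 [ 466. -432.  158.] [ 483. -435.  157.] [42 36 30]
291 [ 466. -433.  155.] [ 484. -435.  152.] [42 38 35]
292 [ 484. -367.   43.] [ 503. -372.   45.] [104 118 126]
293 [ 490. -343.   -1.] [ 509. -351.    4.] [85 47 26]
294 [ 489. -349.    2.] [ 509. -354.    3.] [82 35 16]
295 [ 488. -351.   -0.] [ 508. -357.    3.] [83 41 22]
296 [ 487. -357.    2.] [ 507. -360.    1.] [81 39 21]
297 [ 485. -364.    8.] [ 507. -361.   -4.] [81 40 24]
298 [ 486. -362.   -2.] [ 505. -368.    2.] [85 45 22]
299 [ 484. -369.    4.] [ 504. -371.    0.] [88 43 26]
300 [ 484. -372.    2.] [ 504. -374.   -1.] [78 34 18]
301 [ 482. -378.    7.] [ 502. -381.    5.] [81 37 13]
```

```bash
python3 -m jog '[[0,-0.002,0.001,0.015,0,0,0],[0,0,0,0.015,0,0,0],[0,0,0,0,0,0,0],[0,0,0,0,0,0,0]]';python3 -m jog '[[0,0,0,0.003,0,0,0],[0,0,0,0,0,0,0]]'; python3 -c "
from h import *
show()"
```

```text
time_s: 41.1
ee_pos: [502.6, -360.2, 231.1]
ee_rot: [180.0, -0.2, -14.7]
force: [0.8, -0.7, -0.9]
gripper_width: 27.1
time_s: 41.35
ee_pos: [502.6, -360.1, 228.3]
ee_rot: [180.0, -0.2, -14.7]
force: [-0.2, -0.1, -2.0]
gripper_width: 27.0
t 41.35 grasp w [ 503.1 -360.3   56.3] tester [  29.9 -353.4   56.3] rot [180.   -0.2 -14.7] F [-0.2 -0.1 -2. ] w 27.0 q [-37.  31.  97.   0.  52.  68.]
```

```bash
python3 -m jog '[[0,0,0,0.001,0,0,0],[0,0,0,0,0,0,0]]';python3 -m jog '[[0,0,0,0.001,0,0,0],[0,0,0,0,0,0,0]]'
```

```text
time_s: 41.6
ee_pos: [502.6, -360.1, 227.4]
ee_rot: [180.0, -0.2, -14.7]
force: [-0.1, -0.3, -1.1]
gripper_width: 26.7
time_s: 41.85
ee_pos: [502.6, -360.1, 226.3]
ee_rot: [180.0, -0.2, -14.7]
force: [-0.8, -0.6, -1.9]
gripper_width: 27.1
```

```bash
python3 -m jog '[[0,0,0,0.0015,0,0,0],[0,0,0,0,0,0,0]]';python3 -m jog '[[0,0,0,0.0015,0,0,0],[0,0,0,0,0,0,0]]'; python3 -c "
from h import *
f,W=cloud('side'); cv2.imwrite('pics/side23.png',cv2.resize(f['color'][245:325,295:395],(750,600),interpolation=cv2.INTER_CUBIC))"
```

```text
time_s: 42.1
ee_pos: [502.6, -360.1, 226.1]
ee_rot: [180.0, -0.2, -14.7]
force: [-1.0, 1.5, 4.6]
gripper_width: 26.9
time_s: 42.35
ee_pos: [502.6, -360.1, 226.1]
ee_rot: [180.0, -0.3, -14.7]
force: [-3.7, 2.3, 13.6]
gripper_width: 27.0
```

View pics/side23.png

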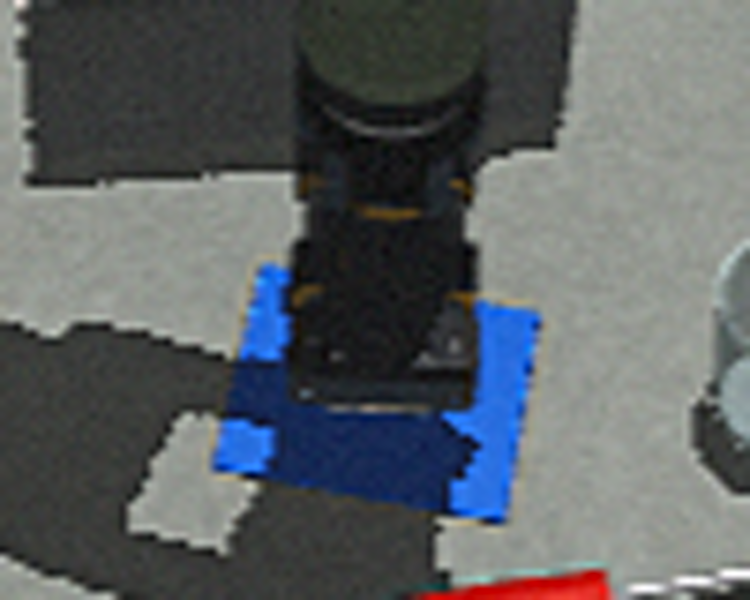

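```bash
python3 -m jog '[[0,0,0,-0.0015,0,0,0],[0.03,0,0,0,0,0,0],[0.06,0,0,0,0,0,0],[0.06,0,0,0,0,0,0],[0.06,0,0,0,0,0,0],[0.06,0,0,-0.02,0,0,0],[0.06,0,0,-0.05,0,0,0],[0.06,0,0,-0.06,0,0,0],[0.06,0,0,-0.06,0,0,0],[0.06,0,0,0,0,0,0]]'; python3 -c "
from h import *
show()
rel([250,-400,260],tool(-14.8))
f=vision.grab_frame('side');cv2.imwrite('pics/side24.png',cv2.resize(f['color'][180:340,240:440],(750,600)))"
```

```text
time_s: 43.65
ee_pos: [502.5, -360.3, 420.9]
ee_rot: [179.7, -0.8, -14.7]
force: [-0.4, 0.1, -1.2]
gripper_width: 60.0
t 43.65 grasp w [ 504.7 -361.7  248.9] tester [  31.7 -354.7  248.9] rot [179.7  -0.8 -14.7] F [-0.4  0.1 -1.2] w 60.0 q [-37.  22.  82.   0.  75.  68.]
n 5 shift m [-0.0468  0.0205 -0.0026] turn [ 0.0009 -0.0029  0.0005] total mm [-234.1  102.4  -14. ]
```

View pics/side24.png

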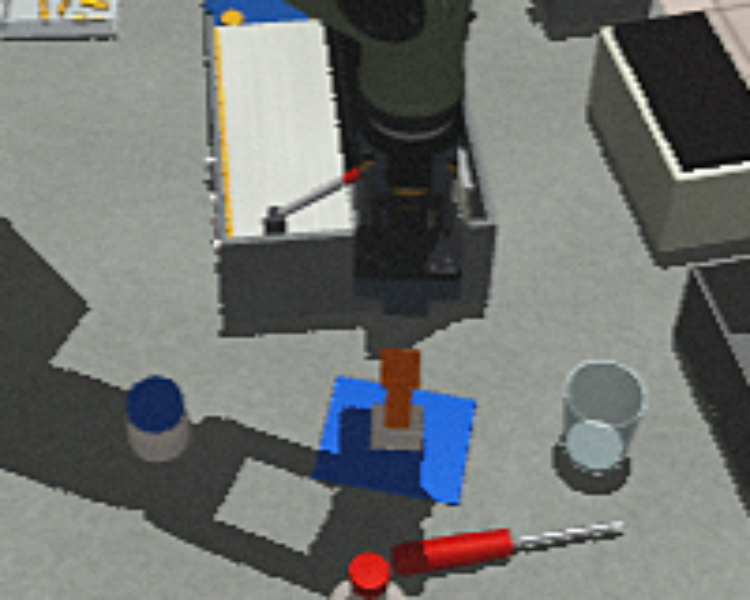

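```bash
python3 -m jog '[[0.06,-0.0468,0.0205,-0.01,0,0,0],[0.06,-0.0468,0.0205,-0.01,0,0,0],[0.06,-0.0468,0.0205,-0.01,0,0,0],[0.06,-0.0468,0.0205,-0.01,0,0,0],[0.06,-0.0468,0.0205,-0.01,0,0,0],[0.06,0,0,0,0,0,0],[0.06,0,0,0,0,0,0]]'
python3 - <<'E'
from h import *
show()
for c in('top','side'):
    f,W=cloud(c); T=(W-O)@RT; hsv=cv2.cvtColor(f['color'],cv2.COLOR_BGR2HSV)
    cv2.imwrite(f'pics/{c}25.png',f['color'])
    cv2.imwrite(f'pics/{c}25z.png',cv2.resize(f['color'][150:240,230:370],(790,508),interpolation=cv2.INTER_CUBIC))
    m=(hsv[...,0]>12)&(hsv[...,0]<32)&(hsv[...,1]>110)&(T[...,1]>-100)&(T[...,1]<290)&(abs(T[...,0]+46)<90)
    n,l,s,ce=cv2.connectedComponentsWithStats(m.astype(np.uint8),connectivity=4)
    for i in range(1,n):
        if s[i,4]>4: q=T[l==i]; print(c,s[i,4],np.round(ce[i]),np.round(np.median(q,0)),q.min(0).round(),q.max(0).round())
    near=(abs(W[...,0]-503)<70)&(abs(W[...,1]+360)<70)
    for lo,hi in((106,122),(28,38)):
        p=W[near&(W[...,2]>lo)&(W[...,2]<hi)]; print('pusher',lo,len(p),cv2.minAreaRect(p[:,:2].astype(np.float32)),np.median(p[:,2]))
    m=(T[...,0]>90)&(T[...,0]<150)&(abs(T[...,1]+30)<40)&(T[...,2]>290)&(T[...,2]<335)
    print('bar',m.sum(),np.nanmedian(T[m],0))
E
```

```text
time_s: 44.58
ee_pos: [249.7, -399.8, 462.9]
ee_rot: [-179.9, -0.1, -14.7]
force: [0.2, -0.4, 0.1]
gripper_width: 59.9
t 44.58 grasp w [ 250.2 -399.6  290.9] tester [-217.  -421.2  290.9] rot [-1.799e+02 -1.000e-01 -1.470e+01] F [ 0.2 -0.4  0.1] w 59.9 q [-59.   7.  96.   0.  77.  45.]
top 42 [262. 177.] [ 15. 201.  20.] [  3. 189.  14.] [ 27. 212.  25.]
top 31 [270. 178.] [ 15. 171.  30.] [  4. 165.  15.] [ 26. 178.  37.]
top 43 [265. 191.] [-31. 177.  20.] [-43. 165.  14.] [-20. 189.  25.]
top 29 [264. 204.] [-78. 169.  30.] [-86. 163.  16.] [-67. 176.  35.]
top 38 [254. 205.] [-85. 203.  20.] [-95. 190.  16.] [-75. 214.  27.]
pusher 106 116 ((504.7685241699219, -359.9718322753906), (33.38575744628906, 33.88967514038086), 75.11106872558594) 112.7287723572116
pusher 28 57 ((504.28857421875, -359.53741455078125), (28.965341567993164, 46.49857711791992), 76.47026062011719) 32.727512601174794
bar 135 [105.57730247 -29.83658082 319.93569649]
side 12 [324. 183.] [ 12. 197.  20.] [  6. 137.  19.] [ 16. 208.  77.]
side 19 [301. 184.] [-87. 203.  19.] [-97. 190.  11.] [-75. 216.  27.]
side 67 [299. 210.] [-105.   16.   56.] [-108. -100.   47.] [-102.  151.   60.]
pusher 106 109 ((503.20526123046875, -360.8628845214844), (39.16423416137695, 32.060523986816406), 75.57917022705078) 112.6191623015527
pusher 28 73 ((503.6813049316406, -362.7690734863281), (30.324556350708008, 43.1888427734375), 76.35842895507812) 32.91816108192961
bar 55 [105.42914355 -28.79246424 319.2373187 ]
```

View pics/side25z.png

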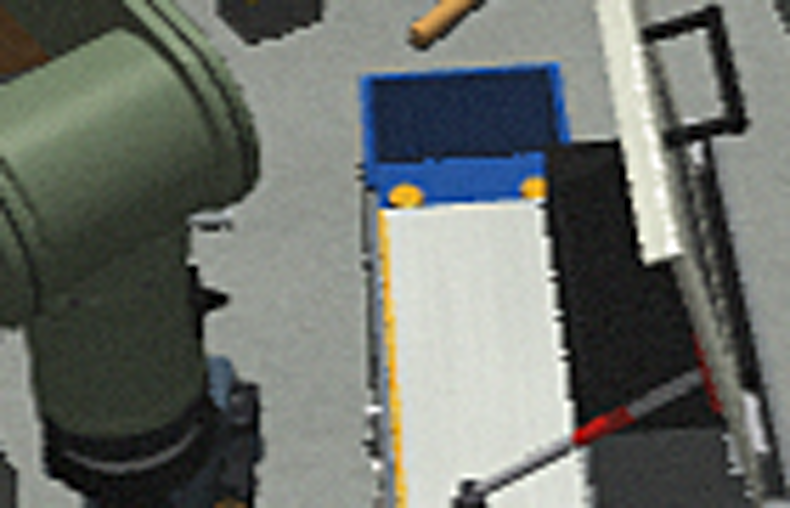

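View pics/top25z.png

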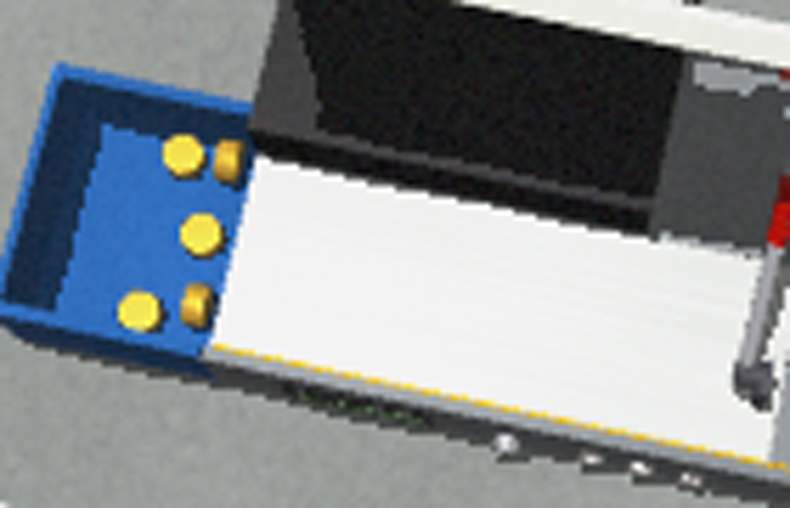

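View pics/side25.png

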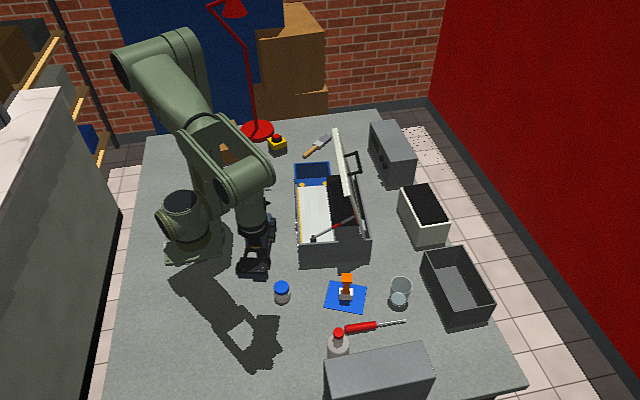

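```bash
python3 -c "
from workcell import ticket
print(ticket.job_done())"
```

```text
the job is handed in; nothing more can be done
None
```

I finished the whole sequence and handed the job in at about 45 s of robot time.

- **Hood and rod:** I raised the hood back and swung the rod up against its stop. I then lowered the hood onto the rod and let go. It has stayed propped at about 1.29 rad with the tip in the red socket. That angle is estimated from the handle bar's measured position.
- **Slugs:** Five slugs were present. One was knocked about 2 cm aside early on. I swept them with the pusher in two passes, and the last pictures show all five in the bin and the deck empty. Two of them stand on edge beside the ledge wall, with their tops at most about 37 mm above the table.
- **Pusher:** It stands upright about 1–2 mm from the mat's centre, and the arm is clear of everything. Its block and cap centres agree to about 2 mm.
- **Bystanders and emergency stop:** The other things on the bench look unmoved in the pictures. I did not measure their positions again, and I did not read the emergency stop's joint.

**What disagreed:** The gripper read about 27 mm on the pusher's 22 mm handle, at two different heights. The fingers were probably bearing on the cap, but the grip held through the sweeps. When I set the pusher down it also read as still hanging about 2 mm lower than I had calculated. I kept lowering until about 14 N of contact showed, eased off and released.

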